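# Ready the glue warmer: dial set, inner lid on, outer lid held up

## Task

Get the glue warmer ready for its water: first turn the thermostat dial until its white pointer points at the green mark. Then carry the two nested lids together, by the red knob, from the wooden ring onto the warmer and set them down without dropping them, so that the copper inner lid sits level in the mouth of the copper pot; let go, take the aluminium outer lid by its black collar and lift it alone straight up, leaving the inner lid seated as it is and the dial at its mark. Finish while still holding the outer lid level, about 12 cm above where it lay, and leave the brush, jar and wood offcut where they are.

Things in the scene. Friction and masses are not known exactly. Their poses are not given: they have to be found in the camera images.
- warmer: Fixed glue warmer (sizes in mm). Origin on the bench under the centre of the round steel water jacket (outer radius 75, rim at 100 above the bench, wall 4). Concentric copper glue pot inside: outer radius 50, inner radius 46, rim also at 100, floor at 10. Yellow control box (100 x 100, 70 high) centred 165 along the warmer's -x axis, dial on top.
- pot_seat (a point): Centre of the copper pot's mouth, in the plane of its rim, 100 above the bench. The inner lid is seated when its plate rests on this rim.
- dial (a joint): Angle of the thermostat dial in rad, 0 to 5.0, growing clockwise seen from above; at 0 the white pointer points along the warmer's -x, at q it points at pi - q about the warmer's z. The green mark is at 2.0; the dial starts below it (0.55 to 1.5), so it is turned clockwise. Black ticks every 0.5. Light friction (0.05 N m); it stays where it is left.
- dial_grip (a point): On the dial's vertical axis at the height to grip, 107 above the bench; x along the grip bar, white pointer at its -x end. Black bar 49 long, 14 thick, its top 7 above this point and its foot 23 below, on a disc of radius 26 (white base of radius 38, its top at 76 above the bench). Pinch it across its 14 mm thickness.
- dial_mark (a point): The green mark on the white base around the dial, 32 from the dial's axis.
- stand: Fixed dark wooden ring, outer radius 62, inner radius 48, 25 high, on which the nested lids wait at the start. Origin under its centre, on the bench.
- inner_lid: Loose copper inner lid, about 0.2 kg, 79 high. Origin at the centre of the underside of its plug, z up. Plug radius 40 (chamfered below), 0 to 12 high; plate radius 54, 12 to 18; stem radius 9 up to 51; red round knob radius 14 from 51 to 79. On the wooden ring its origin is 13 above the bench; seated on the pot it is 88 above the bench (12 below the rim), with 6 of sideways play.
- inner_knob (a point): Point on the inner lid's axis 73 above its origin, in the red knob (28 wide), 6 below its top: with the TCP here the fingertips clear the collar by about 5. Lifting by it lifts both lids.
- outer_lid: Loose aluminium outer lid, about 0.25 kg: flat disc radius 84, 5 thick, with a black collar of outer radius 26 around a hole of radius 19, through which the red knob stands. Origin at the centre of the disc's underside. Nested, it lies loose on the inner lid's plate, its origin 18 above the inner lid's origin, with 5 of sideways play around the knob.
- outer_collar (a point): Centre of the top edge of the outer lid's collar, 31 above its origin; collar 52 wide and 26 high above the disc. Nested, the red knob stands 30 above this point. With the TCP about 2 below this point the fingertips stay 5 above the disc and the knob fits between the fingers.
- brush: Loose glue brush with a wooden handle, lying on the bench between the wooden ring and the robot; bystander.
- jar: Loose amber jar, radius 30, 85 high, standing beyond the work; bystander.
- offcut: Loose wood offcut 40 x 70 x 22, beyond the wooden ring; bystander.
Not all that is in view belongs to the job. Leave any turquoise or yellow look-alike of the outer_lid alone.

How it is judged:
By the outcome, as a careful person would: the job done as asked, in the order asked, and still so for the second after the job is handed in, while the arm keeps its last pose, push and grip.
It also fails if it takes over 72 s, if anything falls off the work surface, if the arm or the gripper's body presses on something with over 40 N, if the wrist force passes 120 N, or if a joint passes its speed limit or range.

## Robot

A 6-joint arm with a two-finger parallel gripper is mounted at the origin on the work surface. World frame = base frame: x ahead of the robot, y to its left, z up, the work surface at z = 0. Lengths are in m, angles in rad, forces in N, time in s.
With the tool pointing down it reaches from about 0.375 to 0.9 m from the base axis. Payload 3.1 kg.
Tool frame: the origin (TCP) lies between the finger pads, 19 mm behind the fingertips; this is the grasp point; z points along the fingers, y is the direction in which the jaws open and shut (so a half turn about z gives the same grasp; the last joint's range is limited). The gripper opens to 85 mm and grips with 20 to 120 N. Pads are 22 mm wide; open, the fingers measure 114 mm over their backs; the gripper's body (76 mm by 85 mm) begins 54 mm behind the grasp point. The pads swing forward as they close: fully open they stand 13 mm farther back than shut.
Start: joints at [-1.522, 0.527, 1.433, -0, 1.181, -0.178], TCP at [0.141, -0.609, 0.25] pointing down, gripper open.
Joint ranges: [-3.08, 3.08], [-0.75, 2.2], [0.22, 2.44], [-1.43, 4.57], [0, 2.65], [-2.85, 2.85]. Speed limits (rad/s): [2.79, 2.79, 3.14, 3.14, 3.14, 3.14].

## Interface

Orientations are given as a unit quaternion [x, y, z, w].
In Python, from station import manip gives the robot as it stands.
- The arm moves only by the tool play_rows, never from a script. Its argument "steps" is a list that holds one entry, the list of rows, each a list of 6 numbers: the shift along the tool's x, y, z in m, then the turn, a rotation vector about the tool's x, y, z in degrees. In form: [[[x, y, z, rx, ry, rz], ...]]. A call has 1 to 10 rows; each row shifts and turns the commanded pose from where the row before left it, along the tool's axes as they then stand; what a row does not reach is not made up. A row lasts 1/8 s, in which the tool goes at most 62.5 mm and 10.7 degrees, less where a joint would pass 70% of its speed; a pose out of reach is approached as far as the arm can. A call is refused whole if a number of a shift passes 0.0625 or a number of a turn 10.7, either way. A call with a gripper value outside its range is refused whole. "fingers" is the opening, from 0 (shut) to 1 (fully open), set as the call begins (left out, the last holds). The fingers move at their own pace and stop on an object; "squeeze" is the grip in N (left out, the last holds). Time passes only in rows, so rows that do not move let the fingers close. It gives the time, the measured TCP pose, the force and the opening at its end, in the units of the state.
- manip.sense(): the state, without advancing time (a new reading comes with each control period).
- manip.snapshot(name): name is "scene" or "side" or "wrist"; returns a dict with "img" (480x640x3 uint8, red, green, blue), "K" (3x3 intrinsics, pixels), "world_from_camera" (4x4, takes a point from camera to world coordinates). Camera axes: x right, y down, z forward; pixel columns grow to the right and rows downward; lengths in m; the calibration is good to about 2 mm. A picture is of the moment at which its call begins. There is no depth.
- manip.sign_off(): hands the job in, once; it reports no verdict.
Trained networks look in a picture, given as the dict that the camera call returned (one of the last four; its "shot" number tells which), for a name from the list of things; names that differ only in an ending like _2 or _b are one class to them, and where a whole thing is asked for, a point or a joint stands for the part that bears it (a point fixed in the world has none). Each returns a list of dicts, best first, with "score" (0 to 1); they miss things now and then, are a little off and sometimes report something else, mostly with a low value. They report only what shows in the picture. A call takes as long as a camera call. They do not tell look-alikes from the thing itself.
- manip.regions_of(label, picture): "pixels" (480x640 bool, what is visible of it) and "rect" ([left, top, right, bottom] in pixels, round what is visible of it).
- manip.pinpoint(label, picture): "point" ([column, row] in pixels: a listed point, or the origin of a listed thing).
The state is a dict: "t": time; "q": joint angles; "qd": joint speeds; "tau": joint torques, N m; "tcp_pos": TCP position; "tool_rot": TCP orientation; "force": force on the tool from outside, world axes, zero at the start; "ft_torque": the same for the moment, N m; "finger_gap": opening from 0.0 (shut) to 1.0 (fully open).
Only numpy, scipy, OpenCV 4.12 (cv2) and the standard library are available. Lean on these libraries where they do the work, as an engineer would, in place of code of your own. Each camera call takes 0.05 s, during which the arm holds its last target.

## Working session

There is one attempt and no reset: what is moved stays moved. The work goes in short steps, Python scripts to look and compute and a tool call to move; the robot and the scene stay as the last step left them, time stands still between calls to the robot, and variables do not carry over. Pictures are saved under pics/ and viewed, and the job is handed in when it is done.

Besides the shell and the picture viewer there is one more tool, called after ">>>" in YAML: its name, and indented under it one key for each argument. play_rows: Moves the arm, as the interface text tells. Its arguments: {"type":"object","properties":{"steps":{"type":"array"},"fingers":{"type":"number"},"squeeze":{"type":"number"}},"required":["steps"]}

```bash
ls; mkdir -p pics
cat > h.py <<'E'
import numpy as np, cv2
from station import manip
from scipy.spatial.transform import Rotation as R
def shot(name,fn=None):
    p=manip.snapshot(name)
    if fn: cv2.imwrite('pics/'+fn,p['img'][:,:,::-1])
    return p
def ray(p,uv):
    K=np.array(p['K']);T=np.array(p['world_from_camera'])
    d=T[:3,:3]@np.linalg.solve(K,np.array([uv[0],uv[1],1.]))
    return T[:3,3],d
def atz(p,uv,z):
    o,d=ray(p,uv); return o+d*(z-o[2])/d[2]
def tri(ps):
    A=np.zeros((3,3));b=np.zeros(3)
    for p,uv in ps:
        o,d=ray(p,uv);d=d/np.linalg.norm(d);M=np.eye(3)-np.outer(d,d);A+=M;b+=M@o
    return np.linalg.solve(A,b)
def proj(p,X):
    K=np.array(p['K']);T=np.linalg.inv(np.array(p['world_from_camera']))
    c=T[:3,:3]@np.array(X)+T[:3,3]; u=K@c; return u[:2]/u[2]
def st():
    s=manip.sense()
    print('t',round(s['t'],2),'q',np.round(s['q'],3),'tcp',np.round(s['tcp_pos'],4),'rot',np.round(s['tool_rot'],4),'F',np.round(s['force'],1),'T',np.round(s['ft_torque'],2),'gap',round(s['finger_gap'],3))
    return s
E
python3 - <<'E'
from h import *
st()
for c in ['scene','side','wrist']:
    p=shot(c,c+'0.png')
    print(c,np.round(p['world_from_camera'],3).tolist())
    for n in ['warmer','pot_seat','dial_grip','dial_mark','stand','inner_lid','inner_knob','outer_lid','outer_collar','brush','jar','offcut']:
        r=manip.pinpoint(n,p)
        print(n,[(np.round(x['point'],1).tolist(),round(x['score'],2)) for x in r[:3]])
E
```

```text
pics
t 0.0 q [-1.522  0.528  1.434 -0.     1.181 -0.179] tcp [ 0.1405 -0.6083  0.249 ] rot [ 9.936e-01  1.132e-01  1.000e-04 -1.100e-03] F [-0.2 -0.1 -0.3] T [-0.02 -0.03 -0.04] gap 0.999
scene [[0.846, 0.454, -0.279, 0.782], [0.533, -0.721, 0.442, -0.515], [-0.001, -0.523, -0.852, 0.882], [0.0, 0.0, 0.0, 1.0]]
warmer [([422.1, 199.2], 0.67)]
pot_seat [([433.8, 172.6], 0.84)]
dial_grip []
dial_mark [([377.1, 157.6], 0.79)]
stand [([441.0, 284.5], 0.54)]
inner_lid [([335.8, 324.2], 0.83)]
inner_knob [([335.3, 310.0], 0.7)]
outer_lid [([205.7, 276.2], 0.87), ([338.8, 322.2], 0.65), ([200.6, 399.3], 0.59)]
outer_collar [([204.4, 271.0], 0.93), ([301.9, 453.8], 0.92), ([197.3, 396.4], 0.68)]
brush [([266.0, 281.8], 0.64), ([335.0, 320.8], 0.23), ([362.0, 158.6], 0.15)]
jar [([441.5, 287.5], 0.6)]
offcut [([393.8, 356.4], 0.57)]
side [[-0.852, -0.33, 0.407, -0.023], [-0.524, 0.513, -0.68, 0.805], [0.016, -0.793, -0.61, 0.912], [0.0, 0.0, 0.0, 1.0]]
warmer [([207.3, 329.9], 0.7), ([311.4, 235.5], 0.18), ([276.3, 307.7], 0.17)]
pot_seat [([198.6, 296.9], 0.85)]
dial_grip [([278.1, 307.7], 0.67), ([264.1, 219.8], 0.4)]
dial_mark [([263.7, 328.9], 0.84), ([195.6, 295.2], 0.59)]
stand [([315.3, 235.4], 0.5)]
inner_lid [([309.5, 230.4], 0.55)]
inner_knob [([310.2, 210.3], 0.59)]
outer_lid [([404.9, 202.7], 0.96), ([313.2, 226.1], 0.6), ([336.6, 183.6], 0.57)]
outer_collar [([333.3, 172.5], 0.91), ([311.3, 212.9], 0.69), ([404.2, 195.2], 0.66)]
brush [([372.7, 257.0], 0.94), ([201.1, 295.8], 0.32)]
jar [([217.7, 256.5], 0.8)]
offcut [([263.3, 216.8], 0.9)]
wrist [[0.225, -0.937, -0.268, 0.21], [-0.974, -0.216, -0.063, -0.594], [0.001, 0.275, -0.961, 0.374], [0.0, 0.0, 0.0, 1.0]]
warmer []
pot_seat []
dial_grip []
dial_mark []
stand []
inner_lid []
inner_knob []
outer_lid []
outer_collar []
brush []
jar []
offcut []
```

View pics/scene0.png

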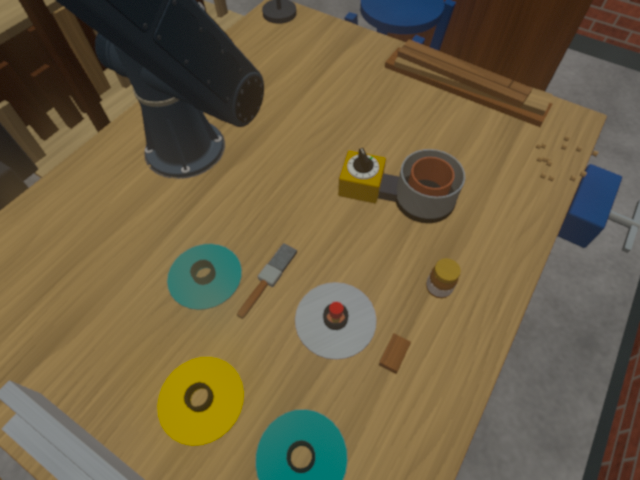

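View pics/side0.png

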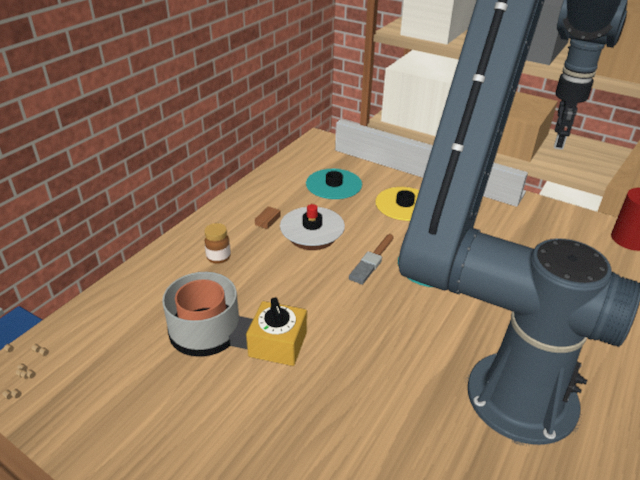

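The scene view shows the nested lids at (336,315), the pot at (433,175) and the dial at (363,165). The side view shows the lids at (312,222), the pot at (200,300) and the dial at (277,312). The turquoise and yellow discs are look-alikes. Next I'll triangulate.

Run:
```python
from h import *
a=shot('scene');b=shot('side')
def t(n,u,v,z):
    print(n,np.round(tri([(a,u),(b,v)]),4),'atz',np.round(atz(a,u,z),4),np.round(atz(b,v,z),4))
t('pot',(433.8,172.6),(198.6,296.9),.1)
t('knob',(335.3,310),(310.2,210.3),.086)
t('mark',(377.1,157.6),(263.7,328.9),.076)
t('inner_lid',(335.8,324.2),(309.5,230.4),.013)
print(np.round(tri([(a,(363,157)),(b,(277,305))]),4))
for n,p in (('s',a),('d',b)):
  for l in ['outer_lid','outer_collar','inner_knob','dial','dial_grip','stand']:
    print(n,l,[(np.round(x['rect']).tolist(),round(x['score'],2),int(x['pixels'].sum())) for x in manip.regions_of(l,p)[:4]])
  for l,c in (('dial',None),):
    pass
A=cv2.resize(a['img'][120:230,320:480],None,fx=5,fy=5,interpolation=cv2.INTER_CUBIC);cv2.imwrite('pics/za.png',A[:,:,::-1])
A=cv2.resize(b['img'][260:370,150:310],None,fx=5,fy=5,interpolation=cv2.INTER_CUBIC);cv2.imwrite('pics/zb.png',A[:,:,::-1])
```

```text
pot [0.6345 0.1942 0.0962] atz [0.6362 0.1917 0.1   ] [0.63   0.1967 0.1   ]
knob [ 0.6194 -0.2156  0.0794] atz [ 0.6187 -0.2194  0.086 ] [ 0.6164 -0.2063  0.086 ]
mark [0.4872 0.1809 0.074 ] atz [0.4931 0.1831 0.076 ] [0.4799 0.1798 0.076 ]
inner_lid [ 0.6231 -0.2179  0.0128] atz [ 0.6213 -0.219   0.013 ] [ 0.6248 -0.2166  0.013 ]
[0.4759 0.138  0.1095]
s outer_lid [([167.0, 241.0, 240.0, 312.0], 0.74, 3857), ([156.0, 355.0, 244.0, 447.0], 0.73, 5852), ([296.0, 283.0, 377.0, 359.0], 0.71, 4720), ([326.0, 303.0, 344.0, 322.0], 0.71, 296)]
s outer_collar [([168.0, 242.0, 240.0, 308.0], 0.96, 3753), ([158.0, 356.0, 245.0, 447.0], 0.96, 5878), ([291.0, 281.0, 376.0, 361.0], 0.76, 4707), ([257.0, 405.0, 347.0, 480.0], 0.75, 5258)]
s inner_knob [([326.0, 302.0, 344.0, 322.0], 0.84, 262), ([343.0, 150.0, 466.0, 222.0], 0.32, 6389)]
s dial [([352.0, 146.0, 369.0, 177.0], 0.67, 336)]
s dial_grip [([349.0, 148.0, 373.0, 173.0], 0.69, 347)]
s stand []
d outer_lid [([278.0, 207.0, 344.0, 249.0], 0.63, 1869), ([307.0, 167.0, 363.0, 198.0], 0.63, 1372), ([415.0, 283.0, 420.0, 282.0], 0.62, 7), ([377.0, 187.0, 419.0, 221.0], 0.57, 1078)]
d outer_collar [([279.0, 205.0, 345.0, 241.0], 0.62, 1758), ([304.0, 166.0, 360.0, 197.0], 0.58, 1316), ([413.0, 280.0, 431.0, 286.0], 0.5, 27)]
d inner_knob [([306.0, 204.0, 318.0, 220.0], 0.67, 113), ([162.0, 273.0, 307.0, 367.0], 0.19, 8752)]
d dial [([265.0, 298.0, 288.0, 325.0], 0.91, 437), ([280.0, 206.0, 345.0, 244.0], 0.35, 1851)]
d dial_grip [([264.0, 298.0, 289.0, 330.0], 0.9, 476), ([280.0, 208.0, 346.0, 247.0], 0.65, 1857)]
d stand [([207.0, 226.0, 230.0, 263.0], 0.67, 918), ([297.0, 243.0, 332.0, 252.0], 0.58, 173)]
```

View pics/za.png

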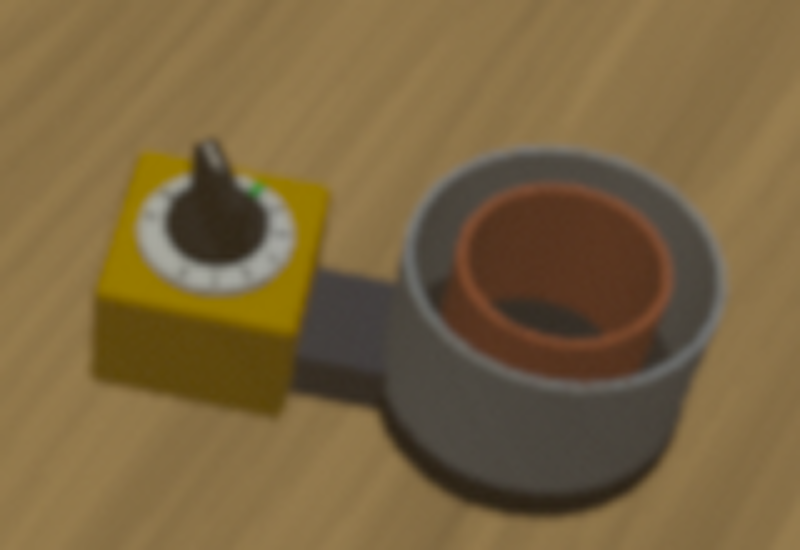

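View pics/zb.png

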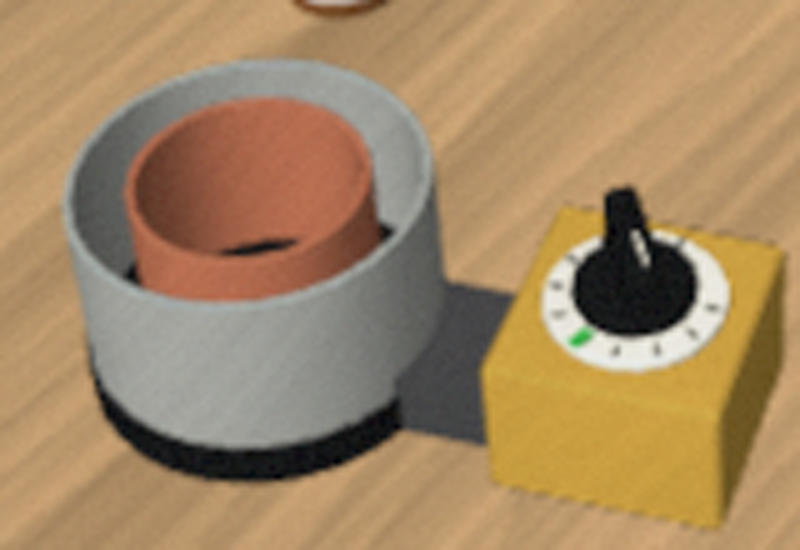

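>>> play_rows:
  steps:
    - [[0.0515, -0.028, 0, 0, 0, 0], [0.0515, -0.028, 0, 0, 0, 0], [0.0515, -0.028, 0, 0, 0, 0], [0.0515, -0.028, 0, 0, 0, 0], [0.0515, -0.028, 0, 0, 0, 0], [0.0515, -0.028, 0, 0, 0, 0], [0.0515, -0.028, 0, 0, 0, 0], [0.0515, -0.028, 0, 0, 0, 0], [0.0515, -0.028, 0, 0, 0, 0], [0.0515, -0.028, 0, 0, 0, 0]]

```text
t: 3.9
tcp_pos: [0.5808, -0.219, 0.2502]
tool_rot: [0.994, 0.113, 0.0, 0.0]
force: [0.5, -0.4, 0.6]
finger_gap: 1.002
```

Run:
```python
from h import *
st()
p=shot('wrist','w1.png')
for n in ['inner_knob','outer_collar','stand','inner_lid']:
    print(n,[(np.round(x['point'],1).tolist(),round(x['score'],2)) for x in manip.pinpoint(n,p)[:3]])
```

```text
t 3.9 q [-0.54   0.521  1.444 -0.     1.176  0.804] tcp [ 0.5808 -0.219   0.2502] rot [9.936e-01 1.132e-01 2.000e-04 3.000e-04] F [ 0.5 -0.4  0.6] T [-0.09 -0.04 -0.  ] gap 1.002
inner_knob [([331.0, 168.6], 0.67)]
outer_collar [([579.4, 379.2], 0.73)]
stand []
inner_lid [([333.2, 159.7], 0.96)]
```

View pics/w1.png

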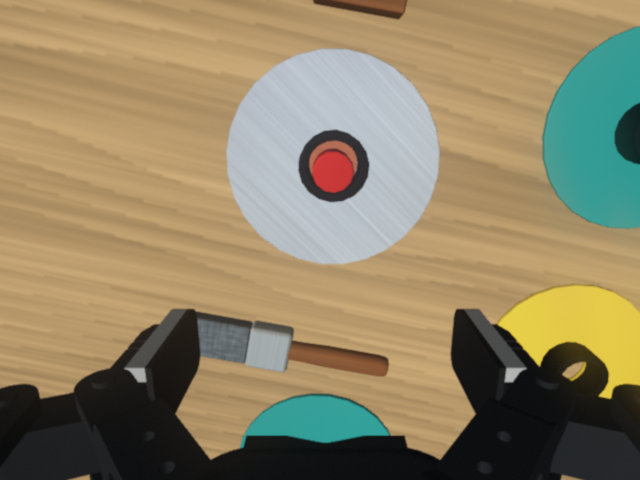

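>>> play_rows:
  steps:
    - [[0.0023, -0.0543, 0, 0, 0, 0], [0.0023, -0.0543, 0, 0, 0, 0], [0.0023, -0.0543, 0, 0, 0, 0], [0.0023, -0.0543, 0, 0, 0, 0], [0.0023, -0.0543, 0, 0, 0, 0], [0.0023, -0.0543, 0, 0, 0, 0], [0.0023, -0.0543, 0, 0, 0, 0], [0, 0, 0, 0, 0, 0]]

```text
t: 5.15
tcp_pos: [0.5081, 0.1551, 0.2502]
tool_rot: [0.993, 0.115, -0.0, -0.0]
force: [0.0, -1.0, -0.9]
finger_gap: 0.998
```

Run:
```python
from h import *
import pickle
st()
p=shot('wrist','w2.png'); pickle.dump(dict(p),open('w2.pkl','wb'))
for n in ['pot_seat','dial_grip','dial_mark']:
    print(n,[(np.round(x['point'],1).tolist(),round(x['score'],2)) for x in manip.pinpoint(n,p)[:3]])
```

```text
t 5.15 q [0.086 0.402 1.666 0.    1.074 1.426] tcp [0.5081 0.1551 0.2502] rot [ 9.934e-01  1.146e-01 -3.000e-04 -2.000e-04] F [ 0.  -1.  -0.9] T [ 0.02  0.03 -0.  ] gap 0.998
pot_seat [([314.6, 8.3], 0.65)]
dial_grip [([330.1, 284.0], 0.69)]
dial_mark [([287.7, 256.7], 0.89)]
```

View pics/w2.png

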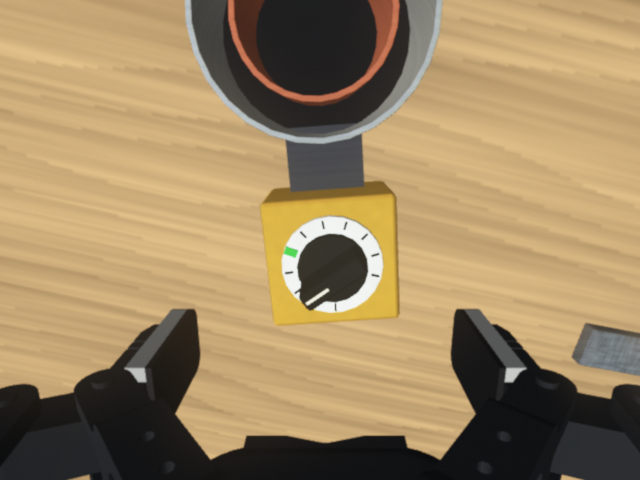

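Run:
```python
from h import *
import pickle
p=pickle.load(open('w2.pkl','rb'));im=p['img'];hsv=cv2.cvtColor(im,cv2.COLOR_RGB2HSV)
cr=np.zeros((480,640),bool);cr[205:325,270:390]=1
w=(hsv[...,1]<60)&(hsv[...,2]>170)&cr
g=(hsv[...,0]>45)&(hsv[...,0]<80)&(hsv[...,1]>120)&cr
ys,xs=np.nonzero(g);mk=atz(p,(xs.mean(),ys.mean()),.076)
c,_=cv2.findContours((w|g).astype(np.uint8),cv2.RETR_EXTERNAL,cv2.CHAIN_APPROX_NONE)
pts=np.vstack([k for k in c if len(k)>20])
h=cv2.convexHull(pts)[:,0,:]
P=np.array([atz(p,q,.076)[:2] for q in h])
# circle radius 38 fit
from scipy.optimize import least_squares
r=least_squares(lambda v:np.hypot(P[:,0]-v[0],P[:,1]-v[1])-v[2],[*P.mean(0),.038],loss='soft_l1',f_scale=.001)
print('base c',r.x,'rms',np.sqrt((r.fun**2).mean()));C=r.x[:2]
d=mk[:2]-C;print('mark',mk,np.hypot(*d));yaw=np.arctan2(d[1],d[0])-(np.pi-2);print('yaw',yaw,'pot pred',C+.165*np.array([np.cos(yaw),np.sin(yaw)]))
# pot prediction alternatives
for pc in ([.6345,.1942],atz(p,(314.6,8.3),.1)[:2]): dd=pc-C;print('pot',pc,np.hypot(*dd),np.arctan2(dd[1],dd[0]))
A=cv2.resize(im[200:330,260:400],None,fx=5,fy=5,interpolation=cv2.INTER_CUBIC);cv2.imwrite('pics/z2.png',A[:,:,::-1])
```

```text
base c [0.47661289 0.14131892 0.03741789] rms 0.00019303826653284091
mark [0.47999667 0.17335979 0.076     ] 0.032219055417186906
yaw 0.3239857152129526 pot pred [0.63302862 0.19384625]
pot [0.6345, 0.1942] 0.1665074978880712 0.3231865972530043
pot [0.63519742 0.18975237] 0.1658157106132392 0.29641353387050373
```

View pics/z2.png

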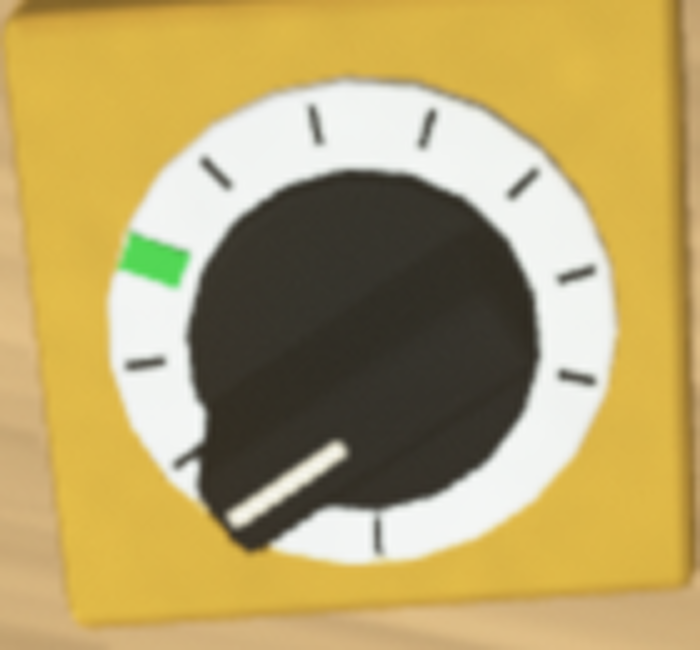

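Run:
```python
from h import *
import pickle
p=pickle.load(open('w2.pkl','rb'))
a=atz(p,(260+235/5-.4,200+520/5-.4),.114)[:2];b=atz(p,(260+340/5-.4,200+450/5-.4),.114)[:2]
C=np.array([.4766,.1413]);yaw=.324
d=a-b;th=np.arctan2(d[1],d[0]);print(a,b,'dir',th,'q',(np.pi+yaw-th)%(2*np.pi),'offset of line from C',np.cross(d/np.hypot(*d),C-b))
e=a-C; print('rad outer',np.hypot(*e),'q',(np.pi+yaw-np.arctan2(e[1],e[0]))%(2*np.pi))
# other calibration check: knob
```

```text
[0.45964396 0.1550903 ] [0.47249545 0.14385141] dir 2.4230341092243233 q 1.0425585443654697 offset of line from C -0.0007814443646465101
rad outer 0.02185588658405438 q 1.0067965104453127<stdin>:6: DeprecationWarning: Arrays of 2-dimensional vectors are deprecated. Use arrays of 3-dimensional vectors instead. (deprecated in NumPy 2.0)
```

>>> play_rows:
  steps:
    - [[0, 0, 0, 0, 0, -10.5], [0, 0, 0, 0, 0, -10.5], [0, 0, 0, 0, 0, -10.5], [0, 0, 0, 0, 0, -10.5], [0, 0, 0, 0, 0, -10.5], [0, 0, 0, 0, 0, -10.5], [0, 0, 0, 0, 0, -10.5], [0, 0, 0, 0, 0, -10.5], [0, 0, 0, 0, 0, -10.5], [0, 0, 0, 0, 0, -10.5]]

```text
t: 6.6
tcp_pos: [0.5102, 0.1515, 0.25]
tool_rot: [0.514, 0.858, -0.0, 0.0]
force: [0.2, -1.1, -0.4]
finger_gap: 1.0
```

>>> play_rows:
  steps:
    - [[0, 0, 0, 0, 0, -10.5], [0, 0, 0, 0, 0, -10.5], [0.0075, -0.0155, 0, 0, 0, 0], [0.0075, -0.0155, 0.02, 0, 0, 0], [0, 0, 0, 0, 0, 0]]
  fingers: 0.6

```text
t: 7.22
tcp_pos: [0.4763, 0.1382, 0.229]
tool_rot: [0.352, 0.936, -0.001, -0.002]
force: [0.4, 0.7, -0.5]
finger_gap: 0.599
```

Run:
```python
from h import *
import pickle
s=st()
p=shot('wrist','w3.png'); pickle.dump(dict(p),open('w3.pkl','wb'))
r=R.from_quat(s['tool_rot']).as_matrix();print('yaw',np.arctan2(r[1,0],r[0,0]))
```

```text
t 7.22 q [ 0.057  0.386  1.771 -0.     0.989 -0.795] tcp [0.4763 0.1382 0.229 ] rot [ 0.3518  0.9361 -0.001  -0.002 ] F [ 0.4  0.7 -0.5] T [ 0.03 -0.05 -0.02] gap 0.599
yaw 2.422611377981429
```

View pics/w3.png

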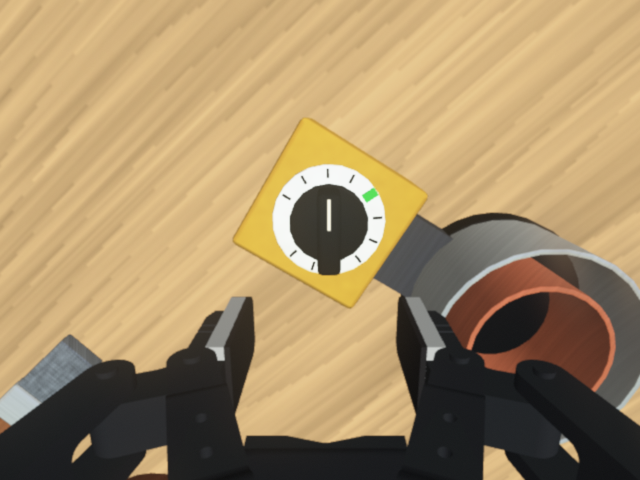

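```bash
cat >> h.py <<'E'
from scipy.optimize import least_squares
def dialfit(p,box):
    im=p['img'];hsv=cv2.cvtColor(im,cv2.COLOR_RGB2HSV)
    l,t,r_,b_=box
    cr=np.zeros((480,640),bool);cr[t:b_,l:r_]=1
    w=(hsv[...,1]<60)&(hsv[...,2]>170)&cr
    g=(hsv[...,0]>45)&(hsv[...,0]<80)&(hsv[...,1]>120)&cr
    ys,xs=np.nonzero(g);mk=atz(p,(xs.mean(),ys.mean()),.076)[:2]
    c,_=cv2.findContours((w|g).astype(np.uint8),cv2.RETR_EXTERNAL,cv2.CHAIN_APPROX_NONE)
    h=cv2.convexHull(np.vstack([k for k in c if len(k)>20]))[:,0,:]
    P=np.array([atz(p,q,.076)[:2] for q in h])
    r=least_squares(lambda v:np.hypot(P[:,0]-v[0],P[:,1]-v[1])-v[2],[*P.mean(0),.038],loss='soft_l1',f_scale=.001)
    C=r.x[:2];d=mk-C;yaw=np.arctan2(d[1],d[0])-(np.pi-2)
    print('C',C,'R',r.x[2],'mark',mk,np.hypot(*d),'yaw',yaw)
    # pointer: white inside r<0.026 at z=.114
    ys,xs=np.nonzero(w)
    Q=np.array([atz(p,(x,y),.114)[:2] for x,y in zip(xs,ys)]);
    n,lab,stt,cen=cv2.connectedComponentsWithStats(w.astype(np.uint8))
    for i in range(1,n):
        if 15<stt[i,4]<600: print('comp',i,stt[i].tolist())
        if 15<stt[i,4]<600:
            m=lab==i;yy,xx=np.nonzero(m);Q=np.array([atz(p,(x,y),.114)[:2] for x,y in zip(xx,yy)])
            vx,vy,x0,y0=cv2.fitLine(Q.astype(np.float32),cv2.DIST_L2,0,1e-4,1e-4).ravel()
            v=np.array([vx,vy]);e=Q.mean(0)-C
            if v@e<0:v=-v
            th=np.arctan2(v[1],v[0]);th2=np.arctan2(e[1],e[0])
            print('   c',Q.mean(0),'dir',th,'q',(np.pi+yaw-th)%(2*np.pi),'q_by_centre',(np.pi+yaw-th2)%(2*np.pi))
E
python3 - <<'E'
from h import *
import pickle
dialfit(pickle.load(open('w3.pkl','rb')),(260,155,395,285))
dialfit(pickle.load(open('w2.pkl','rb')),(270,205,390,325))
E
```

```text
C [0.47559025 0.14139433] R 0.037400198140249356 mark [0.48007961 0.17335655] 0.03227596315231757 yaw 0.2896580494955734
comp 2 [327, 199, 4, 32, 126]
   c [0.46611369 0.14958804] dir 2.424584 q 1.0066667911896143 q_by_centre 1.0025841015882304
C [0.47661289 0.14131892] R 0.03741788891030123 mark [0.47999667 0.17335979] 0.032219055417186906 yaw 0.3239857152129526
comp 2 [306, 289, 23, 16, 92]
   c [0.46619271 0.14959547] dir 2.4276497 q 1.0379286323983266 q_by_centre 0.9952298463649236
```

>>> play_rows:
  steps:
    - [[0.002, 0.0024, 0.03, 0, 0, 0], [0, 0, 0.03, 0, 0, 0], [0, 0, 0.03, 0, 0, 0], [0, 0, 0.02, 0, 0, 0], [0, 0, 0.011, 0, 0, 0], [0, 0, 0, 0, 0, 0]]

```text
t: 8.02
tcp_pos: [0.4788, 0.143, 0.1088]
tool_rot: [0.351, 0.937, 0.0, 0.0]
force: [1.3, 0.0, -0.8]
finger_gap: 0.603
```

Run:
```python
from h import *
st()
shot('wrist','w4.png')
```

```text
t 8.03 q [ 0.066  0.591  1.865  0.     0.685 -0.788] tcp [0.4788 0.143  0.1088] rot [3.505e-01 9.365e-01 0.000e+00 1.000e-04] F [ 1.3  0.  -0.8] T [-0.03  0.01  0.04] gap 0.603
```

View pics/w4.png

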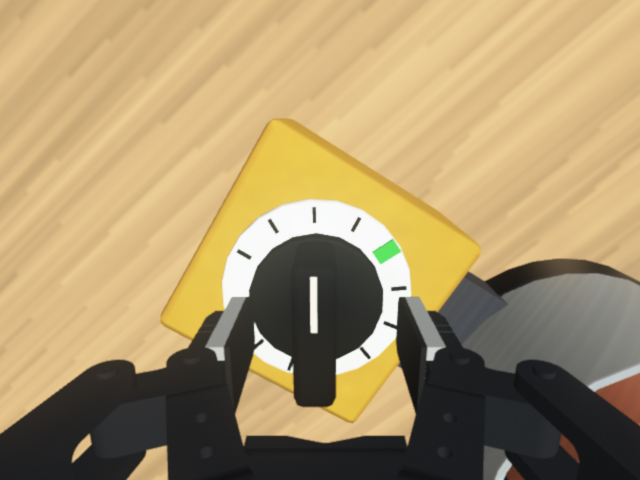

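>>> play_rows:
  steps:
    - [[0.001, -0.0031, 0.0015, 0, 0, 0], [0, 0, 0, 0, 0, 0]]

```text
t: 8.32
tcp_pos: [0.4752, 0.1415, 0.1081]
tool_rot: [0.35, 0.937, 0.0, 0.0]
force: [-0.3, 0.2, 0.3]
finger_gap: 0.599
```

>>> play_rows:
  steps:
    - [[0, 0, 0, 0, 0, 0], [0, 0, 0, 0, 0, 0], [0, 0, 0, 0, 0, 0], [0, 0, 0, 0, 0, 0], [0, 0, 0, 0, 0, 0], [0, 0, 0, 0, 0, 0]]
  fingers: 0.0
  squeeze: 25

```text
t: 9.07
tcp_pos: [0.4753, 0.1415, 0.1078]
tool_rot: [0.35, 0.937, 0.0, 0.0]
force: [-1.5, -1.1, 6.5]
finger_gap: 0.156
```

Run:
```python
from h import *
import pickle
s=st()
r=R.from_quat(s['tool_rot']).as_matrix();print('yaw',np.arctan2(r[1,0],r[0,0]))
p=shot('wrist','w5.png')
dialfit(p,(200,190,420,300))
```

```text
t 9.07 q [ 0.064  0.59   1.875 -0.     0.676 -0.791] tcp [0.4753 0.1415 0.1078] rot [3.502e-01 9.367e-01 0.000e+00 1.000e-04] F [-1.5 -1.1  6.5] T [-0.18  0.18  0.  ] gap 0.156
yaw 2.425968652105476
C [0.4749395  0.14207851] R 0.03700734792887368 mark [0.48013307 0.17332712] 0.031677262513222657 yaw 0.2645073763997958
comp 3 [322, 283, 7, 17, 117]
   c [0.46124165 0.15407216] dir 2.4256918 q 0.980408186956752 q_by_centre 0.9836693054587511
```

View pics/w5.png

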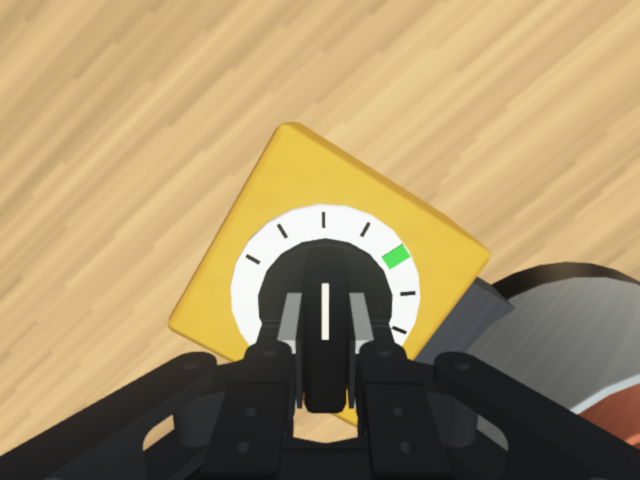

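>>> play_rows:
  steps:
    - [[0, 0, 0, 0, 0, 7], [0, 0, 0, 0, 0, 8], [0, 0, 0, 0, 0, 8], [0, 0, 0, 0, 0, 8], [0, 0, 0, 0, 0, 8], [0, 0, 0, 0, 0, 8], [0, 0, 0, 0, 0, 7], [0, 0, 0, 0, 0, 0], [0, 0, 0, 0, 0, 0]]

```text
t: 10.25
tcp_pos: [0.4747, 0.1412, 0.1078]
tool_rot: [0.737, 0.676, -0.001, -0.0]
force: [-1.6, -2.3, 5.6]
finger_gap: 0.158
```

Run:
```python
from h import *
import pickle
s=st()
r=R.from_quat(s['tool_rot']).as_matrix();print('yaw',np.arctan2(r[1,0],r[0,0]))
p=shot('wrist','w6.png')
dialfit(p,(200,190,440,300))
```

```text
t 10.25 q [ 6.300e-02  5.900e-01  1.876e+00 -1.000e-03  6.770e-01  1.510e-01] tcp [0.4747 0.1412 0.1078] rot [ 7.372e-01  6.756e-01 -6.000e-04 -2.000e-04] F [-1.6 -2.3  5.6] T [-0.38  0.22 -0.06] gap 0.158
yaw 1.4836623477038708
C [0.4760541  0.14257228] R 0.03704219748564879 mark [0.48004589 0.17333931] 0.031024910984440154 yaw 0.3001819264442105
comp 2 [321, 283, 8, 17, 132]
   c [0.47766268 0.16074929] dir 1.4655336 q 1.9762409658753732 q_by_centre 1.959243452583176
comp 3 [287, 294, 13, 6, 62]
   c [0.46811627 0.15983485] dir 3.1037078 q 0.33806678965924775 q_by_centre 1.439980601946607
comp 5 [355, 295, 8, 5, 23]
   c [0.48783267 0.15811023] dir -0.6439548 q 4.085729393514381 q_by_centre 2.519612517148576
```

View pics/w6.png

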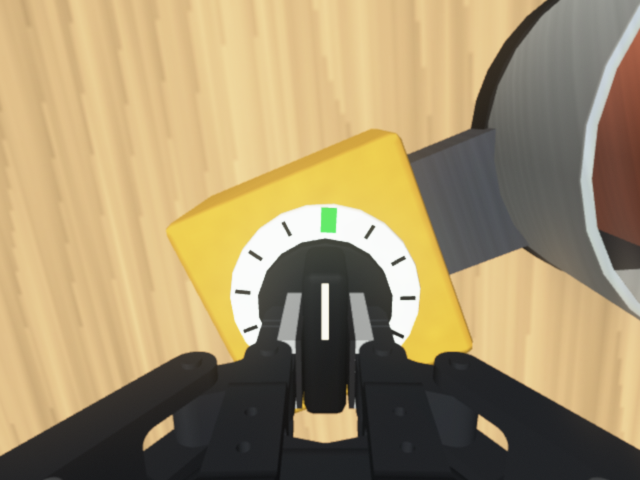

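>>> play_rows:
  steps:
    - [[0, 0, 0, 0, 0, 2.5], [0, 0, 0, 0, 0, 0], [0, 0, 0, 0, 0, 0]]

```text
t: 10.68
tcp_pos: [0.4746, 0.1412, 0.1078]
tool_rot: [0.752, 0.659, -0.001, -0.0]
force: [-2.4, -1.3, 7.2]
finger_gap: 0.154
```

>>> play_rows:
  steps:
    - [[0, 0, 0, 0, 0, 0], [0, 0, 0, 0, 0, 0], [0, 0, 0, 0, 0, 0], [0, 0, 0, 0, 0, 0]]
  fingers: 0.6

```text
t: 11.18
tcp_pos: [0.4753, 0.1416, 0.1074]
tool_rot: [0.752, 0.659, -0.0, -0.0]
force: [0.8, -0.2, 0.9]
finger_gap: 0.603
```

>>> play_rows:
  steps:
    - [[0, 0, -0.01, 0, 0, 0], [0, 0, -0.03, 0, 0, 0], [0, 0, -0.05, 0, 0, 0], [0, 0, -0.05, 0, 0, 0], [0, 0, 0, 0, 0, 0]]

```text
t: 11.8
tcp_pos: [0.4779, 0.1418, 0.2521]
tool_rot: [0.752, 0.659, 0.004, 0.003]
force: [0.1, -0.5, 0.4]
finger_gap: 0.599
```

Run:
```python
from h import *
import pickle
s=st()
r=R.from_quat(s['tool_rot']).as_matrix();print('yaw',np.arctan2(r[1,0],r[0,0]))
p=shot('wrist','w7.png');pickle.dump(dict(p),open('w7.pkl','wb'))
dialfit(p,(200,130,440,300))
```

```text
t 11.8 q [0.064 0.351 1.748 0.    1.031 0.195] tcp [0.4779 0.1418 0.2521] rot [0.7518 0.6594 0.0042 0.0032] F [ 0.1 -0.5  0.4] T [ 0.01 -0.01 -0.04] gap 0.599
yaw 1.4400147054849928
C [0.4770083  0.14185045] R 0.03814751575303371 mark [0.47993855 0.17327199] 0.03155787583108154 yaw 0.3362165705644382
comp 1 [438, 130, 2, 18, 25]
   c [0.5558744 0.1903974] dir 1.5560125 q 1.9217967129008744 q_by_centre 2.9260258306357643
comp 3 [316, 199, 4, 29, 114]
   c [0.4777012  0.15397815] dir 1.44033 q 2.037479195620296 q_by_centre 1.9640846471604994
```

View pics/w7.png

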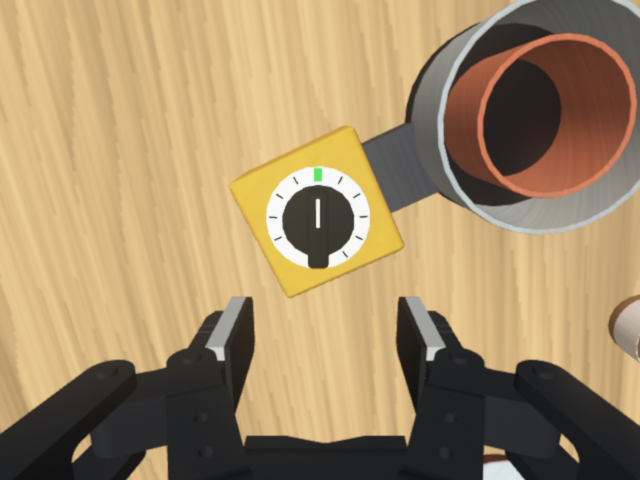

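```bash
cat >> h.py <<'E'
def circfit(p,c0,z,rads,rng=.008,n=240,mask_rows=480):
    g=cv2.cvtColor(p['img'],cv2.COLOR_RGB2LAB).astype(np.float32)
    g=cv2.GaussianBlur(g,(0,0),1.2)
    gx=cv2.Sobel(g,cv2.CV_32F,1,0);gy=cv2.Sobel(g,cv2.CV_32F,0,1)
    m=np.sqrt((gx**2+gy**2).sum(2));m=np.minimum(m,np.percentile(m,98))
    K=np.array(p['K']);T=np.linalg.inv(np.array(p['world_from_camera']))
    t=np.linspace(0,2*np.pi,n,endpoint=False)
    def sc(c):
        s=0
        for r in rads:
            X=np.c_[c[0]+r*np.cos(t),c[1]+r*np.sin(t),np.full(n,z)]
            u=(X@T[:3,:3].T+T[:3,3])@K.T;u=u[:,:2]/u[:,2:]
            ok=(u[:,0]>2)&(u[:,0]<637)&(u[:,1]>2)&(u[:,1]<min(477,mask_rows))
            v=cv2.remap(m,u[:,0:1].astype(np.float32),u[:,1:2].astype(np.float32),cv2.INTER_LINEAR).ravel()
            s+=v[ok].sum()/max(ok.sum(),1)
        return s
    best=np.array(c0,float)
    for step in (rng/4,rng/16,rng/50):
        gr=[(sc(best+np.array([i,j])*step),i,j) for i in range(-5,6) for j in range(-5,6)]
        b=max(gr);best=best+np.array([b[1],b[2]])*step
    return best,b[0]
E
python3 - <<'E'
from h import *
import pickle
for f in ('w7.pkl','w2.pkl','w3.pkl'):
    p=pickle.load(open(f,'rb'))
    for rr in ([.05],[.05,.046],[.075],[.075,.071],[.05,.046,.075,.071]):
        print(f,rr,circfit(p,[.634,.194],.1,rr))
for c in ('scene','side'):
    p=shot(c)
    print(c,circfit(p,[.634,.194],.1,[.05,.046,.075,.071]))
E
```

```text
w7.pkl [0.05] (array([0.633  , 0.19032]), np.float64(119.86803385416667))
w7.pkl [0.05, 0.046] (array([0.633  , 0.19034]), np.float64(272.33958333333334))
w7.pkl [0.075] (array([0.63784, 0.18918]), np.float64(120.04892286613806))
w7.pkl [0.075, 0.071] (array([0.63366, 0.19066]), np.float64(269.9124179470141))
w7.pkl [0.05, 0.046, 0.075, 0.071] (array([0.63334, 0.19034]), np.float64(529.8477055543653))
w2.pkl [0.05] (array([0.63384, 0.19034]), np.float64(187.35908280019686))
w2.pkl [0.05, 0.046] (array([0.63368, 0.19034]), np.float64(349.7426858736774))
w2.pkl [0.075] (array([0.638  , 0.18866]), np.float64(109.22874160640495))
w2.pkl [0.075, 0.071] (array([0.634  , 0.19034]), np.float64(241.34284444304436))
w2.pkl [0.05, 0.046, 0.075, 0.071] (array([0.63384, 0.19034]), np.float64(590.8011785802165))
w3.pkl [0.05] (array([0.6355, 0.1865]), np.float64(76.27975260416666))
w3.pkl [0.05, 0.046] (array([0.633, 0.19 ]), np.float64(183.6741455078125))
w3.pkl [0.075] (array([0.63682, 0.18764]), np.float64(88.92891418147208))
w3.pkl [0.075, 0.071] (array([0.63318, 0.18984]), np.float64(173.94612298521264))
w3.pkl [0.05, 0.046, 0.075, 0.071] (array([0.63316, 0.19   ]), np.float64(356.22885333724753))
scene (array([0.6325 , 0.19416]), np.float64(223.89264322916665))
side (array([0.63168, 0.18966]), np.float64(393.7300618489583))
```

>>> play_rows:
  steps:
    - [[-0.047, 0.0235, 0, 0, 0, 0], [-0.047, 0.0235, 0, 0, 0, 0], [-0.047, 0.0235, 0, 0, 0, 0], [-0.047, 0.0235, 0, 0, 0, 0], [-0.047, 0.0235, 0, 0, 0, 0], [-0.047, 0.0235, 0, 0, 0, 0], [-0.047, 0.0235, 0, 0, 0, 0], [-0.047, 0.0235, 0, 0, 0, 0], [0, 0, 0, 0, 0, 0], [0, 0, 0, 0, 0, 0]]
  fingers: 0.7

```text
t: 13.2
tcp_pos: [0.6113, -0.2549, 0.2452]
tool_rot: [0.752, 0.659, -0.001, -0.003]
force: [-0.9, -0.5, -0.2]
finger_gap: 0.702
```

Run:
```python
from h import *
import pickle
s=st()
p=shot('wrist','w8.png');pickle.dump(dict(p),open('w8.pkl','wb'))
print('knob top',circfit(p,[.619,-.217],.092,[.012]), 'collar',circfit(p,[.62,-.217],.062,[.026,.019]),'disc',circfit(p,[.62,-.217],.036,[.084]))
```

```text
t 13.2 q [-0.564  0.586  1.333  0.     1.228 -0.432] tcp [ 0.6113 -0.2549  0.2452] rot [ 7.520e-01  6.591e-01 -5.000e-04 -2.500e-03] F [-0.9 -0.5 -0.2] T [ 0.01 -0.04  0.06] gap 0.702
knob top (array([ 0.6155, -0.2105]), np.float64(80.00476888020833)) collar (array([ 0.61834, -0.21766]), np.float64(281.5399658203125)) disc (array([ 0.61816, -0.21816]), np.float64(64.41618245442709))
```

View pics/w8.png

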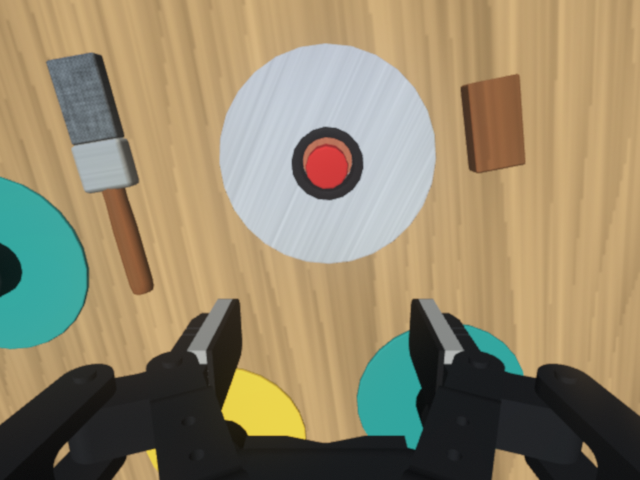

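Run:
```python
from h import *
import pickle
p=pickle.load(open('w8.pkl','rb'))
hsv=cv2.cvtColor(p['img'],cv2.COLOR_RGB2HSV)
m=((hsv[...,0]<5)|(hsv[...,0]>174))&(hsv[...,1]>190)
m[:100]=0;m[230:]=0
ys,xs=np.nonzero(m);print(len(xs),xs.min(),xs.max(),ys.min(),ys.max())
(c,r)=cv2.minEnclosingCircle(np.c_[xs,ys].astype(np.float32));print(c,r)
for z in (.085,.092): print(z,atz(p,c,z),atz(p,(xs.mean(),ys.mean()),z), (np.array(atz(p,(c[0]+r,c[1]),z))-atz(p,(c[0],c[1]),z)))
```

```text
Traceback (most recent call last):
ValueError: zero-size array to reduction operation minimum which has no identity
```

Run:
```python
from h import *
import pickle
p=pickle.load(open('w8.pkl','rb'))
print(p['img'][167,326],p['img'][148,326])
R_=p['img'].astype(int)
m=(R_[...,0]>120)&(R_[...,1]<90)&(R_[...,2]<90)
m[:100]=0;m[230:]=0;m[:,:280]=0;m[:,380:]=0
ys,xs=np.nonzero(m);print(len(xs),xs.min(),xs.max(),ys.min(),ys.max())
(c,r)=cv2.minEnclosingCircle(np.c_[xs,ys].astype(np.float32));print(c,r)
for z in (.078,.085,.092): print(z,atz(p,c,z),atz(p,(xs.mean(),ys.mean()),z), (np.array(atz(p,(c[0]+r,c[1]),z))-atz(p,(c[0],c[1]),z)))
```

```text
[209  60  59] [220  66  65]
1512 303 351 137 188
(326.9342956542969, 162.65428161621094) 25.8216552734375
0.078 [ 0.61858963 -0.21512429  0.078     ] [ 0.61802075 -0.21711143  0.078     ] [ 0.01724613 -0.00227917  0.        ]
0.085 [ 0.61867859 -0.2144427   0.085     ] [ 0.61812341 -0.21638204  0.085     ] [ 0.01683126 -0.00222434  0.        ]
0.092 [ 0.61876756 -0.21376112  0.092     ] [ 0.61822606 -0.21565265  0.092     ] [ 0.0164164  -0.00216952  0.        ]
```

Run:
```python
from h import *
im=cv2.imread('pics/w8.png')
cv2.imwrite('pics/z8.png',cv2.resize(im[110:215,275:380],None,fx=5.5,fy=5.5,interpolation=cv2.INTER_CUBIC))
```

View pics/z8.png

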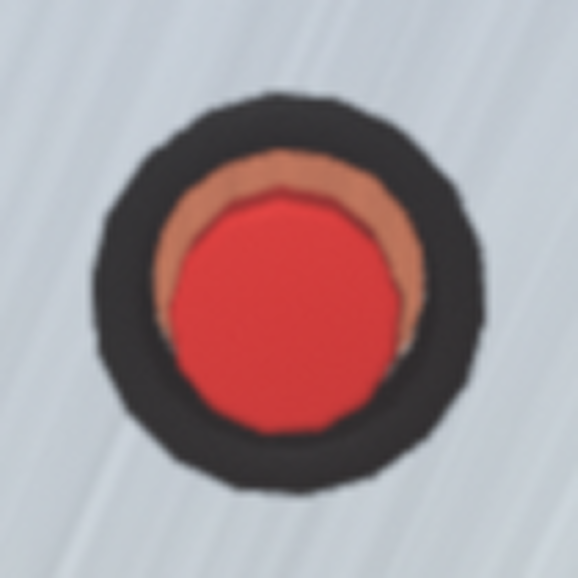

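Run:
```python
from h import *
import pickle
p=pickle.load(open('w8.pkl','rb'))
k=atz(p,(326.8,167.2),.092);print(k, np.array(atz(p,(347.9,167.2),.092))-k)
s=st();r=R.from_quat(s['tool_rot']).as_matrix()
print('tool shift', r.T@(np.array([k[0],k[1],.12])-s['tcp_pos']))
```

```text
[ 0.61830544 -0.2166165   0.092     ] [ 0.01345403 -0.00177741  0.        ]
t 13.25 q [-0.563  0.585  1.334  0.     1.228 -0.432] tcp [ 0.6114 -0.2543  0.2458] rot [ 7.517e-01  6.595e-01 -4.000e-04 -2.100e-03] F [ 0.3  0.5 -0.3] T [-0.02 -0.02  0.01] gap 0.696
tool shift [0.03801328 0.00240547 0.12589289]
```

>>> play_rows:
  steps:
    - [[0.038, 0.0024, 0.03, 0, 0, 0], [0, 0, 0.045, 0, 0, 0], [0, 0, 0.04, 0, 0, 0], [0, 0, 0.01, 0, 0, 0], [0, 0, 0, 0, 0, 0], [0, 0, 0, 0, 0, 0]]

```text
t: 14.0
tcp_pos: [0.621, -0.2188, 0.1245]
tool_rot: [0.752, 0.659, 0.001, 0.002]
force: [-0.2, -0.1, 0.0]
finger_gap: 0.701
```

Run:
```python
from h import *
s=st()
p=shot('wrist','w9.png')
```

```text
t 14.0 q [-0.508  0.719  1.446  0.     0.973 -0.378] tcp [ 0.621  -0.2188  0.1245] rot [7.517e-01 6.594e-01 6.000e-04 1.700e-03] F [-0.2 -0.1  0. ] T [-0.04  0.03 -0.03] gap 0.701
```

View pics/w9.png

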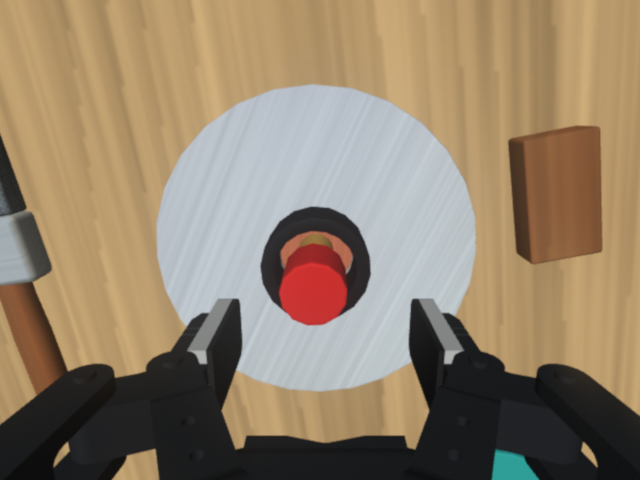

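Run:
```python
from h import *
p=shot('wrist')
s=st()
r=R.from_quat(s['tool_rot']).as_matrix()
for d in (0,.0325): print(proj(p,np.array(s['tcp_pos'])+r[:,2]*d))
print(proj(p,[.6183,-.2166,.092]))
k=atz(p,(313.5,290.5),.092);print(k,r.T@(k-s['tcp_pos']))
```

```text
t 14.1 q [-0.508  0.719  1.446  0.     0.972 -0.377] tcp [ 0.6209 -0.219   0.1245] rot [7.519e-01 6.593e-01 6.000e-04 1.700e-03] F [0.1 0.3 0.7] T [-0.    0.    0.01] gap 0.702
[320.15509222 340.61080615]
[321.01831069 299.40596251]
[313.403711   294.61317452]
[ 0.61857963 -0.21487051  0.092     ] [ 0.0038071  -0.00295147  0.03249168]
```

>>> play_rows:
  steps:
    - [[0.003, -0.0038, 0.0, 0, 0, 0], [0, 0, 0.015, 0, 0, 0], [0, 0, 0.015, 0, 0, 0], [0, 0, 0.0075, 0, 0, 0], [0, 0, 0, 0, 0, 0], [0, 0, 0, 0, 0, 0]]

```text
t: 14.85
tcp_pos: [0.6167, -0.2151, 0.085]
tool_rot: [0.752, 0.659, 0.0, 0.0]
force: [-0.1, -1.2, 0.2]
finger_gap: 0.7
```

Run:
```python
from h import *
s=st()
p=shot('wrist','w10.png')
```

```text
t 14.85 q [-0.506  0.769  1.476  0.     0.896 -0.375] tcp [ 0.6167 -0.2151  0.085 ] rot [7.519e-01 6.593e-01 1.000e-04 1.000e-04] F [-0.1 -1.2  0.2] T [0.   0.02 0.02] gap 0.7
```

View pics/w10.png

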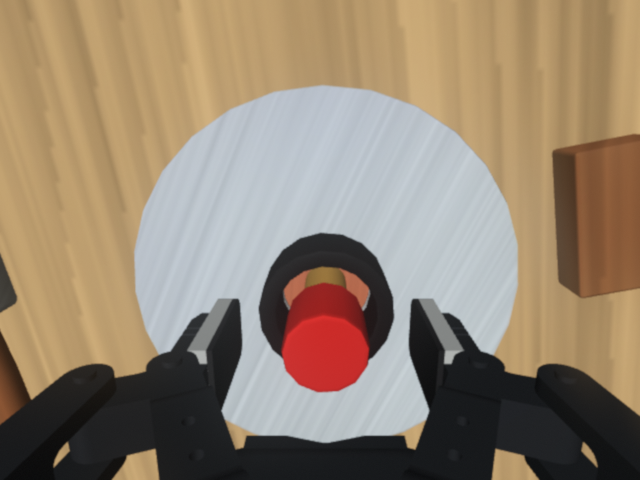

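>>> play_rows:
  steps:
    - [[0, 0, -0.0015, 0, 0, 0], [0, 0, 0, 0, 0, 0]]

```text
t: 15.15
tcp_pos: [0.6168, -0.2151, 0.0871]
tool_rot: [0.752, 0.659, 0.0, 0.001]
force: [0.2, 0.2, -1.2]
finger_gap: 0.702
```

>>> play_rows:
  steps:
    - [[0, 0, 0, 0, 0, 0], [0, 0, 0, 0, 0, 0], [0, 0, 0, 0, 0, 0], [0, 0, 0, 0, 0, 0], [0, 0, 0, 0, 0, 0], [0, 0, 0, 0, 0, 0], [0, 0, 0, 0, 0, 0]]
  fingers: 0.0
  squeeze: 50

```text
t: 16.02
tcp_pos: [0.6167, -0.215, 0.0869]
tool_rot: [0.752, 0.659, 0.0, 0.0]
force: [-0.1, 0.9, 4.5]
finger_gap: 0.305
```

>>> play_rows:
  steps:
    - [[0, 0, -0.005, 0, 0, 0], [0, 0, -0.01, 0, 0, 0], [0, 0, -0.015, 0, 0, 0], [0, 0, -0.02, 0, 0, 0], [0, 0, -0.02, 0, 0, 0], [0, 0, 0, 0, 0, 0]]

```text
t: 16.77
tcp_pos: [0.6179, -0.2157, 0.1591]
tool_rot: [0.752, 0.659, 0.001, 0.003]
force: [0.5, 0.4, -3.1]
finger_gap: 0.314
```

Run:
```python
from h import *
s=st()
p=shot('wrist','w11.png')
p=shot('side')
cv2.imwrite('pics/s11.png',cv2.resize(p['img'][150:290,240:420],None,fx=4,fy=4)[:,:,::-1])
```

```text
t 16.77 q [-0.506  0.67   1.437 -0.     1.03  -0.375] tcp [ 0.6179 -0.2157  0.1591] rot [0.7519 0.6593 0.0009 0.0025] F [ 0.5  0.4 -3.1] T [-0.02 -0.02 -0.  ] gap 0.314
```

View pics/w11.png

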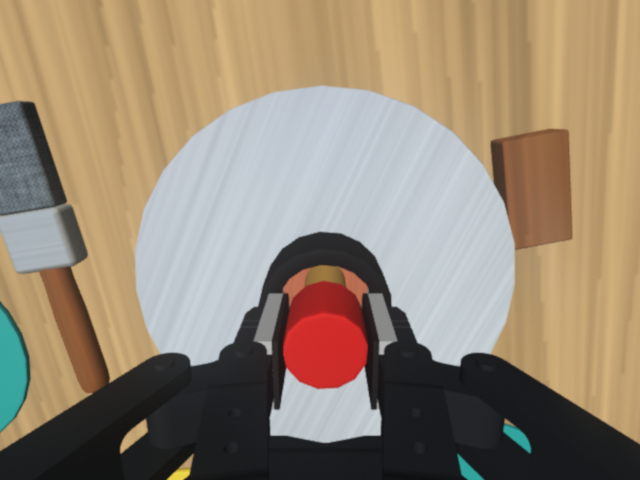

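View pics/s11.png

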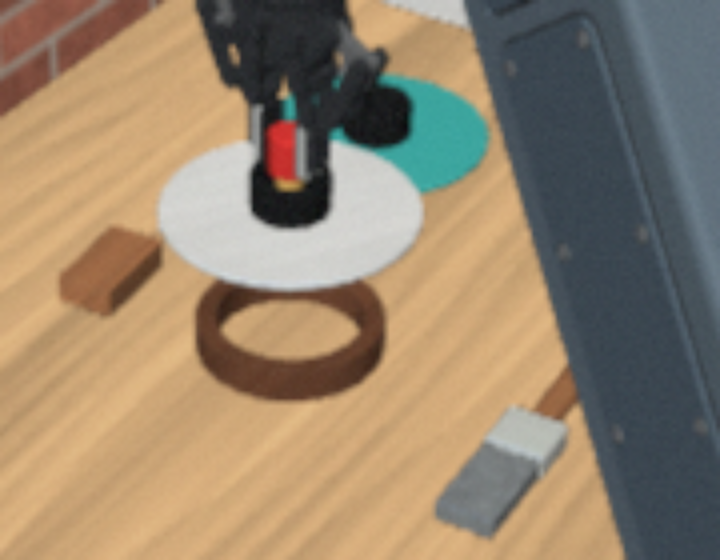

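>>> play_rows:
  steps:
    - [[0, 0, -0.02, 0, 0, 0], [0, 0, -0.02, 0, 0, 0], [0, 0, -0.02, 0, 0, 0], [0.01, -0.0009, -0.015, 0, 0, 0], [0.025, -0.0023, -0.005, 0, 0, 0], [0.035, -0.0032, 0, 0, 0, 0], [0.04, -0.0037, 0, 0, 0, 0], [0.04, -0.0037, 0, 0, 0, 0], [0.04, -0.0037, 0, 0, 0, 0], [0.04, -0.0037, 0, 0, 0, 0]]

```text
t: 18.12
tcp_pos: [0.624, 0.0193, 0.2355]
tool_rot: [0.751, 0.66, -0.001, -0.001]
force: [0.2, 1.0, -4.0]
finger_gap: 0.305
```

>>> play_rows:
  steps:
    - [[0.04, -0.0037, 0, 0, 0, 0], [0.04, -0.0037, 0, 0, 0, 0], [0.035, -0.0032, 0, 0, 0, 0], [0.03, -0.0028, 0, 0, 0, 0], [0.02, -0.0019, 0, 0, 0, 0], [0.01, -0.0009, 0, 0, 0, 0], [0, 0, 0, 0, 0, 0], [0, 0, 0, 0, 0, 0], [0, 0, 0, 0, 0, 0]]

```text
t: 19.25
tcp_pos: [0.6325, 0.1903, 0.2365]
tool_rot: [0.752, 0.659, -0.0, 0.0]
force: [-0.3, 0.1, -4.4]
finger_gap: 0.308
```

Run:
```python
from h import *
s=st()
r=R.from_quat(s['tool_rot']).as_matrix()
print('shift',r.T@(np.array([.6336,.1913,.24])-s['tcp_pos']))
p=shot('side')
cv2.imwrite('pics/s12.png',cv2.resize(p['img'][180:380,120:340],None,fx=3,fy=3)[:,:,::-1])
p=shot('scene')
cv2.imwrite('pics/c12.png',cv2.resize(p['img'][60:250,320:520],None,fx=3,fy=3)[:,:,::-1])
```

```text
t 19.25 q [ 0.124  0.59   1.351 -0.     1.201  0.256] tcp [0.6325 0.1903 0.2365] rot [ 7.524e-01  6.587e-01 -1.000e-04  1.000e-04] F [-0.3  0.1 -4.4] T [0.03 0.02 0.  ] gap 0.308
shift [ 0.00113557  0.00097277 -0.00345131]
```

View pics/s12.png

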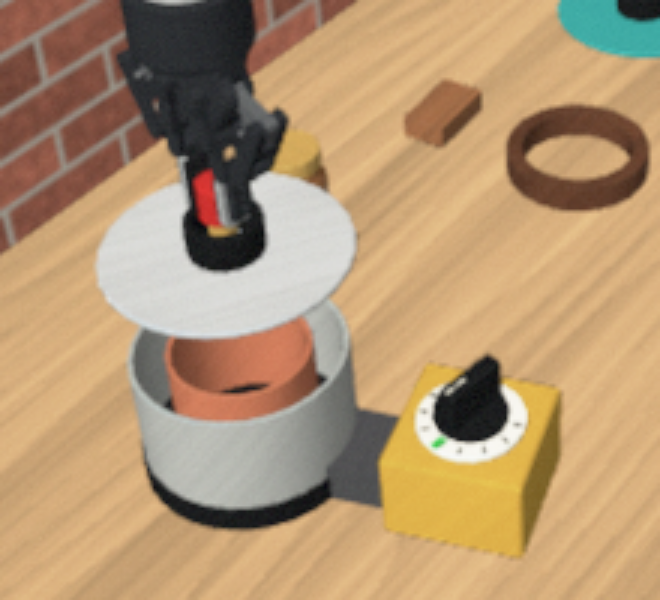

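View pics/c12.png

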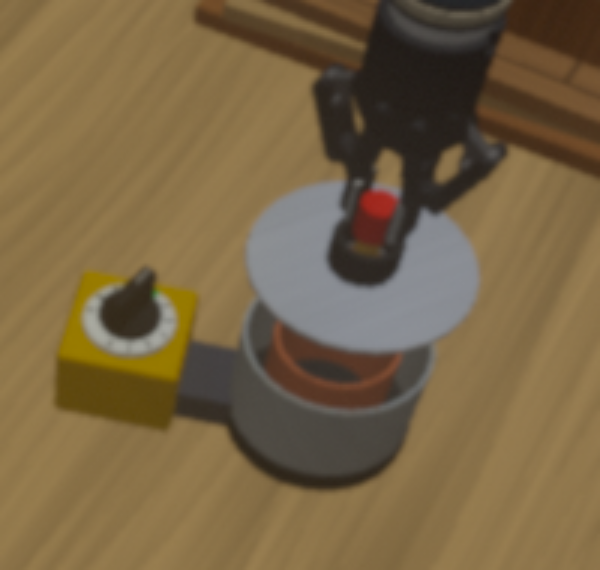

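Run:
```python
from h import *
import pickle
p=shot('wrist','w12.png');q=shot('side');c=shot('scene');s=st()
pickle.dump([dict(p),dict(q),dict(c),s['tcp_pos'],s['tool_rot']],open('w12.pkl','wb'))
for n in ('inner_knob','outer_collar','outer_lid'):
    for l,x in (('w',p),('side',q),('scene',c)):
        print(n,l,[(np.round(y['point'],1).tolist(),round(y['score'],2)) for y in manip.pinpoint(n,x)[:2]])
```

```text
t 19.5 q [ 0.125  0.59   1.351 -0.     1.201  0.256] tcp [0.6324 0.191  0.2366] rot [0.7521 0.6591 0.     0.    ] F [-0.2  0.4 -4. ] T [-0.05  0.03 -0.05] gap 0.308
inner_knob w [([322.5, 341.4], 0.69)]
inner_knob side [([265.5, 329.6], 0.61), ([188.0, 242.8], 0.57)]
inner_knob scene [([446.9, 128.1], 0.58)]
outer_collar w [([97.1, 337.2], 0.37)]
outer_collar side [([334.3, 172.1], 0.8), ([194.7, 250.3], 0.66)]
outer_collar scene [([440.3, 136.6], 0.97), ([195.7, 394.8], 0.87)]
outer_lid w []
outer_lid side [([331.7, 183.3], 0.97), ([197.5, 264.4], 0.92)]
outer_lid scene [([300.4, 457.7], 0.77), ([200.9, 399.0], 0.72)]
```

View pics/w12.png

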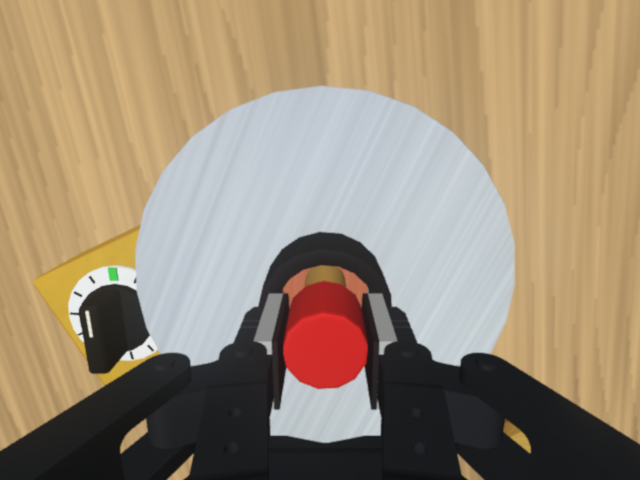

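>>> play_rows:
  steps:
    - [[0.0005, 0.001, 0.015, 0, 0, 0], [0, 0, 0.02, 0, 0, 0], [0, 0, 0.015, 0, 0, 0], [0, 0, 0.008, 0, 0, 0], [0, 0, 0, 0, 0, 0], [0, 0, 0, 0, 0, 0]]

```text
t: 20.7
tcp_pos: [0.634, 0.1919, 0.1792]
tool_rot: [0.752, 0.659, 0.001, 0.0]
force: [-0.3, -0.1, -4.8]
finger_gap: 0.309
```

Run:
```python
from h import *
s=st()
p=shot('side')
cv2.imwrite('pics/s13.png',cv2.resize(p['img'][200:360,120:330],None,fx=3.8,fy=3.8,interpolation=cv2.INTER_CUBIC)[:,:,::-1])
p=shot('scene')
cv2.imwrite('pics/c13.png',cv2.resize(p['img'][80:240,320:500],None,fx=3.7,fy=3.7,interpolation=cv2.INTER_CUBIC)[:,:,::-1])
```

```text
t 20.7 q [0.126 0.656 1.398 0.    1.086 0.257] tcp [0.634  0.1919 0.1792] rot [7.519e-01 6.593e-01 6.000e-04 4.000e-04] F [-0.3 -0.1 -4.8] T [ 0.02 -0.02  0.01] gap 0.309
```

View pics/s13.png

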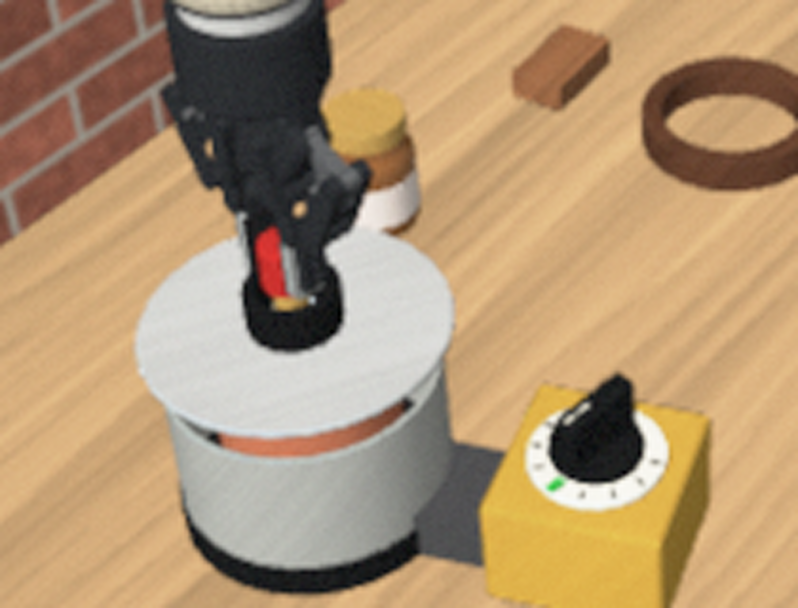

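View pics/c13.png

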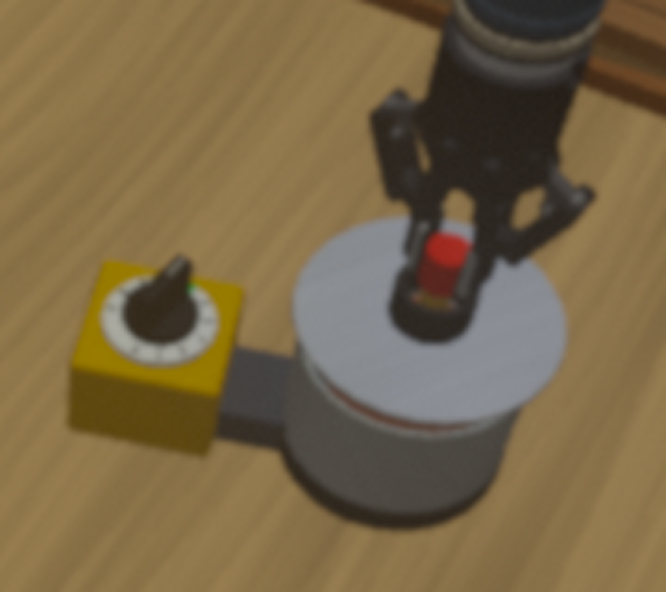

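Run:
```python
from h import *
p=shot('side');c=shot('scene');w=shot('wrist')
for n,x in (('side',p),('scene',c),('wrist',w)):
    print(n,'lid',circfit(x,[.634,.191],.1285,[.084]),'collar',circfit(x,[.634,.191],.1545,[.026]))
for n,x in (('side',p),('scene',c)):
    # jacket outer low edge as reference
    print(n,'base',circfit(x,[.634,.191],.0,[.075]))
```

```text
side lid (array([0.63334, 0.19216]), np.float64(114.625830078125)) collar (array([0.63734, 0.18716]), np.float64(142.96705729166666))
scene lid (array([0.6345 , 0.19034]), np.float64(78.91124674479167)) collar (array([0.635  , 0.19452]), np.float64(80.68240559895834))
wrist lid (array([0.63566, 0.1885 ]), np.float64(44.94348958333333)) collar (array([0.63484, 0.18266]), np.float64(101.97014973958333))
side base (array([0.63534, 0.1945 ]), np.float64(92.74029947916667))
scene base (array([0.63566, 0.19018]), np.float64(65.94828287760417))
```

>>> play_rows:
  steps:
    - [[0, -0.0003, 0.005, 0, 0, 0], [0, 0, 0.005, 0, 0, 0], [0, 0, 0.003, 0, 0, 0], [0, 0, 0.001, 0, 0, 0], [0, 0, 0, 0, 0, 0], [0, 0, 0, 0, 0, 0]]

```text
t: 21.7
tcp_pos: [0.6332, 0.1919, 0.1647]
tool_rot: [0.752, 0.659, 0.0, 0.0]
force: [1.1, -0.8, -3.8]
finger_gap: 0.307
```

>>> play_rows:
  steps:
    - [[0, 0, 0.001, 0, 0, 0], [0, 0, 0.001, 0, 0, 0], [0, 0, 0, 0, 0, 0], [0, 0, 0, 0, 0, 0]]

```text
t: 22.2
tcp_pos: [0.6331, 0.1919, 0.1625]
tool_rot: [0.752, 0.659, -0.0, -0.0]
force: [0.7, -0.6, -3.5]
finger_gap: 0.307
```

>>> play_rows:
  steps:
    - [[0, 0, 0.0007, 0, 0, 0], [0, 0, 0, 0, 0, 0], [0, 0, 0, 0, 0, 0]]

```text
t: 22.58
tcp_pos: [0.6331, 0.1919, 0.162]
tool_rot: [0.752, 0.659, 0.0, 0.0]
force: [-0.1, 0.1, -2.7]
finger_gap: 0.31
```

>>> play_rows:
  steps:
    - [[0, 0, 0.0007, 0, 0, 0], [0, 0, 0, 0, 0, 0], [0, 0, 0, 0, 0, 0]]

```text
t: 22.95
tcp_pos: [0.6331, 0.1919, 0.1619]
tool_rot: [0.752, 0.659, 0.0, 0.0]
force: [-3.0, -1.2, 3.2]
finger_gap: 0.312
```

Run:
```python
from h import *
s=st()
p=shot('side')
cv2.imwrite('pics/s14.png',cv2.resize(p['img'][200:360,120:330],None,fx=3.8,fy=3.8,interpolation=cv2.INTER_CUBIC)[:,:,::-1])
shot('wrist','w14.png')
```

```text
t 22.95 q [ 0.126  0.676  1.412 -0.     1.053  0.257] tcp [0.6331 0.1919 0.1619] rot [7.519e-01 6.593e-01 2.000e-04 2.000e-04] F [-3.  -1.2  3.2] T [-0.05  0.31 -0.01] gap 0.312
```

View pics/s14.png

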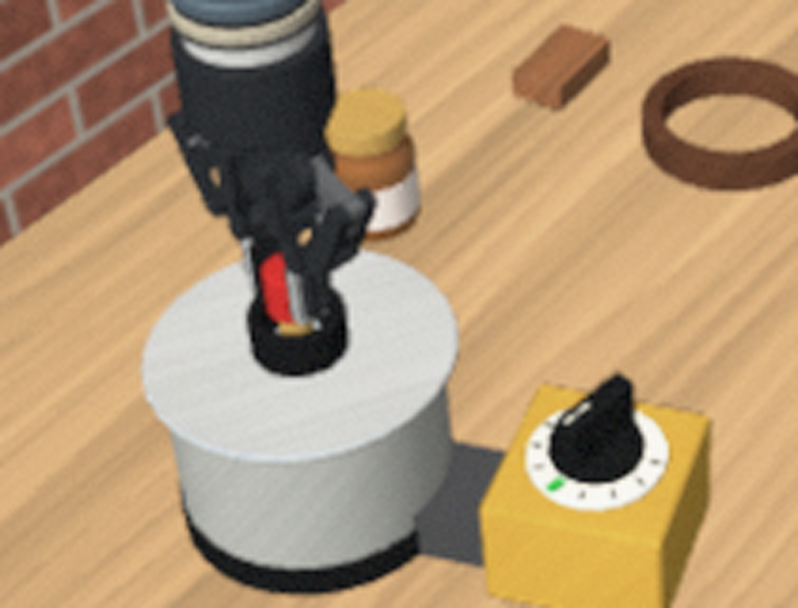

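View pics/w14.png

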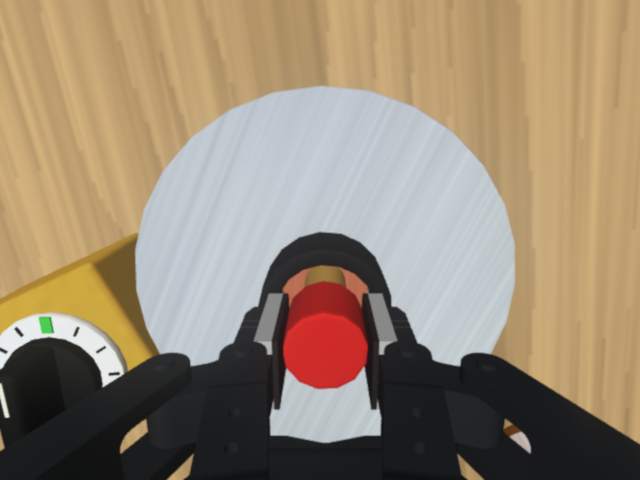

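>>> play_rows:
  steps:
    - [[0, 0, 0, 0, 0, 0], [0, 0, 0, 0, 0, 0], [0, 0, 0, 0, 0, 0], [0, 0, 0, 0, 0, 0], [0, 0, 0, 0, 0, 0], [0, 0, 0, 0, 0, 0]]
  fingers: 1.0

```text
t: 23.8
tcp_pos: [0.6331, 0.1919, 0.1611]
tool_rot: [0.752, 0.659, 0.0, 0.0]
force: [0.0, -0.6, -0.4]
finger_gap: 0.996
```

>>> play_rows:
  steps:
    - [[0, 0, -0.01, 0, 0, 0], [-0.01, 0, -0.03, 0, 0, 0], [-0.02, 0, -0.04, 0, 0, 0], [-0.01, 0, -0.02, 0, 0, 0], [0, 0, 0, 0, 0, 0], [0, 0, 0, 0, 0, 0]]

```text
t: 24.55
tcp_pos: [0.627, 0.1525, 0.2598]
tool_rot: [0.752, 0.659, -0.001, -0.001]
force: [-0.1, -1.1, 0.0]
finger_gap: 0.998
```

Run:
```python
from h import *
import pickle
s=st()
w=shot('wrist','w15.png');pickle.dump(dict(w),open('w15.pkl','wb'))
print('collar top',circfit(w,[.634,.191],.137,[.026,.019]),'disc',circfit(w,[.634,.191],.111,[.084]))
```

```text
t 24.55 q [0.066 0.546 1.366 0.    1.231 0.196] tcp [0.627  0.1525 0.2598] rot [ 0.7519  0.6593 -0.0008 -0.0009] F [-0.1 -1.1  0. ] T [ 0.01 -0.02 -0.01] gap 0.998
collar top (array([0.63434, 0.1895 ]), np.float64(284.80192057291663)) disc (array([0.6345 , 0.18866]), np.float64(68.34048665364584))
```

View pics/w15.png

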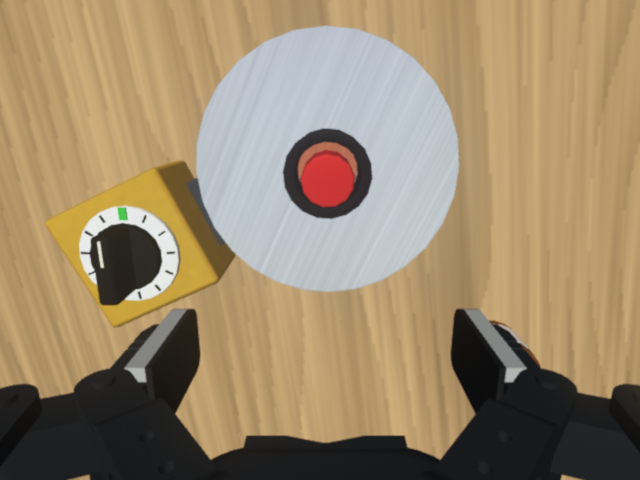

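Run:
```python
from h import *
import pickle
p=pickle.load(open('w15.pkl','rb'))
R_=p['img'].astype(int)
m=(R_[...,0]>150)&(R_[...,1]<75)&(R_[...,2]<75)
m[:120]=0;m[230:]=0;m[:,:280]=0;m[:,380:]=0
ys,xs=np.nonzero(m);print(len(xs),xs.min(),xs.max(),ys.min(),ys.max())
k=atz(p,((xs.min()+xs.max())/2,ys.max()-(xs.max()-xs.min())/2),.167);c=atz(p,(327.5,173),.137)
r=np.array([[.1304,.9915],[.9915,-.1304]])
print(k,c,'tool k',r@k[:2],'c',r@c[:2])
im=cv2.imread('pics/w15.png')
cv2.imwrite('pics/z15.png',cv2.resize(im[120:230,275:385],None,fx=5,fy=5,interpolation=cv2.INTER_CUBIC))
```

```text
2255 301 353 150 206
[0.63428414 0.19068318 0.167     ] [0.63460679 0.19042836 0.137     ] tool k [0.27177302 0.60402763] c [0.27156244 0.60438078]
```

View pics/z15.png

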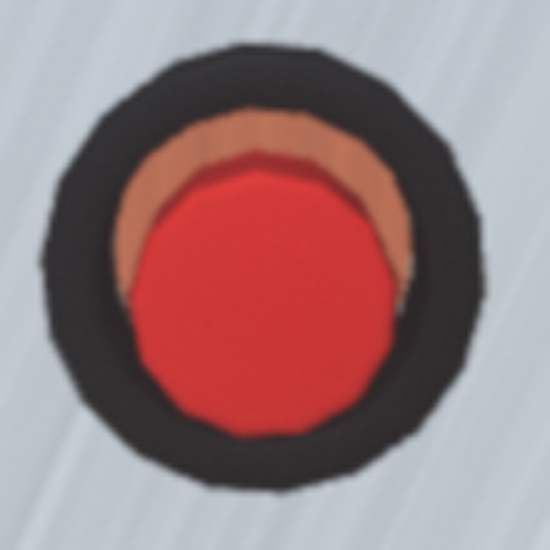

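>>> play_rows:
  steps:
    - [[0.02, 0.0003, 0, 0, 0, 0], [0.0195, 0, 0.02, 0, 0, 0], [0, 0, 0.03, 0, 0, 0], [0, 0, 0.03, 0, 0, 0], [0, 0, 0.02, 0, 0, 0], [0, 0, 0.01, 0, 0, 0], [0, 0, 0, 0, 0, 0], [0, 0, 0, 0, 0, 0]]

```text
t: 25.6
tcp_pos: [0.6339, 0.1918, 0.1517]
tool_rot: [0.752, 0.659, 0.001, 0.0]
force: [0.2, -2.1, -0.2]
finger_gap: 1.002
```

Run:
```python
from h import *
s=st()
w=shot('wrist','w16.png')
```

```text
t 25.6 q [0.125 0.689 1.418 0.    1.033 0.256] tcp [0.6339 0.1918 0.1517] rot [7.517e-01 6.595e-01 6.000e-04 4.000e-04] F [ 0.2 -2.1 -0.2] T [ 0.   -0.02 -0.02] gap 1.002
```

View pics/w16.png

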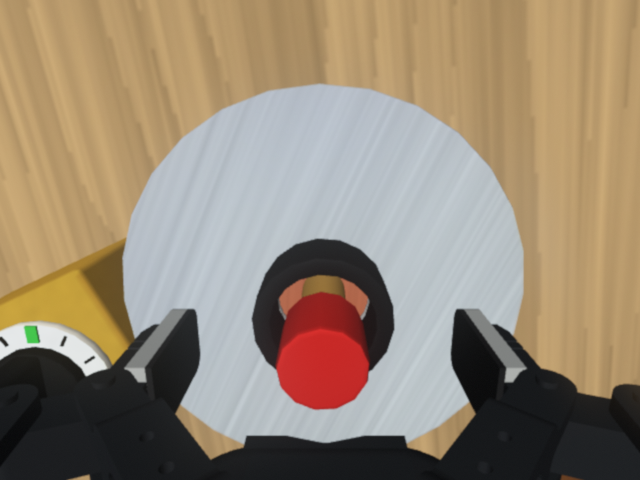

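>>> play_rows:
  steps:
    - [[0, -0.0005, 0.006, 0, 0, 0], [0, 0, 0.006, 0, 0, 0], [0, 0, 0.004, 0, 0, 0], [0, 0, 0, 0, 0, 0], [0, 0, 0, 0, 0, 0]]

```text
t: 26.28
tcp_pos: [0.6329, 0.1914, 0.1351]
tool_rot: [0.752, 0.659, 0.0, 0.0]
force: [0.3, 0.3, -0.8]
finger_gap: 1.002
```

Run:
```python
from h import *
s=st()
w=shot('wrist','w17.png')
```

```text
t 26.27 q [0.125 0.71  1.43  0.    1.002 0.256] tcp [0.6329 0.1914 0.1351] rot [7.519e-01 6.593e-01 1.000e-04 0.000e+00] F [ 0.3  0.3 -0.8] T [ 0.02 -0.01  0.02] gap 1.002
```

View pics/w17.png

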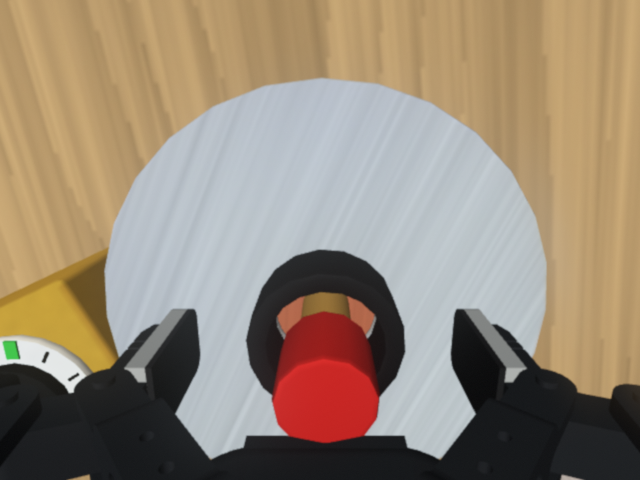

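>>> play_rows:
  steps:
    - [[0, 0, 0, 0, 0, 0], [0, 0, 0, 0, 0, 0], [0, 0, 0, 0, 0, 0], [0, 0, 0, 0, 0, 0], [0, 0, 0, 0, 0, 0], [0, 0, 0, 0, 0, 0]]
  fingers: 0.0
  squeeze: 50

```text
t: 27.08
tcp_pos: [0.6333, 0.1914, 0.1358]
tool_rot: [0.752, 0.659, 0.001, 0.0]
force: [0.0, -0.8, 5.7]
finger_gap: 0.599
```

Run:
```python
from h import *
s=st()
w=shot('wrist','w18.png')
```

```text
t 27.07 q [ 0.125  0.709  1.429 -0.     1.002  0.256] tcp [0.6333 0.1914 0.1358] rot [7.519e-01 6.593e-01 6.000e-04 4.000e-04] F [ 0.  -0.8  5.7] T [-0.01 -0.03  0.08] gap 0.599
```

View pics/w18.png

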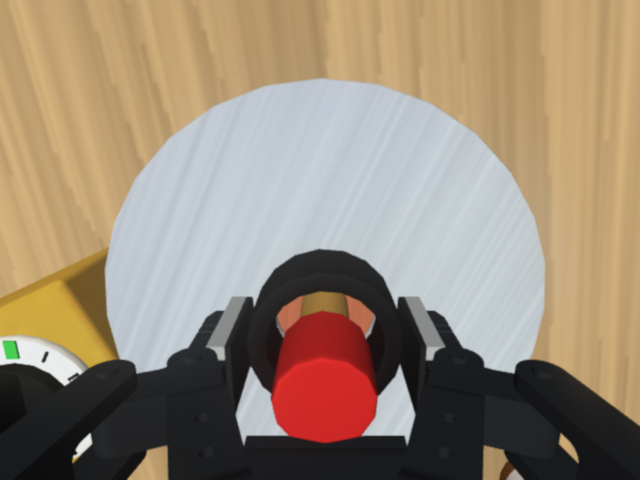

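>>> play_rows:
  steps:
    - [[0, 0, -0.002, 0, 0, 0], [0, 0, -0.004, 0, 0, 0], [0, 0, -0.006, 0, 0, 0], [0, 0, -0.006, 0, 0, 0], [0, 0, -0.004, 0, 0, 0], [0, 0, 0, 0, 0, 0]]

```text
t: 27.88
tcp_pos: [0.6331, 0.1915, 0.1577]
tool_rot: [0.752, 0.659, 0.0, 0.0]
force: [0.5, -0.2, -2.8]
finger_gap: 0.6
```

Run:
```python
from h import *
s=st()
w=shot('wrist','w19.png')
p=shot('side')
cv2.imwrite('pics/s19.png',cv2.resize(p['img'][200:360,120:330],None,fx=3.8,fy=3.8,interpolation=cv2.INTER_CUBIC)[:,:,::-1])
```

```text
t 27.88 q [0.125 0.681 1.416 0.    1.044 0.256] tcp [0.6331 0.1915 0.1577] rot [7.518e-01 6.593e-01 5.000e-04 3.000e-04] F [ 0.5 -0.2 -2.8] T [ 0.01 -0.02  0.02] gap 0.6
```

View pics/w19.png

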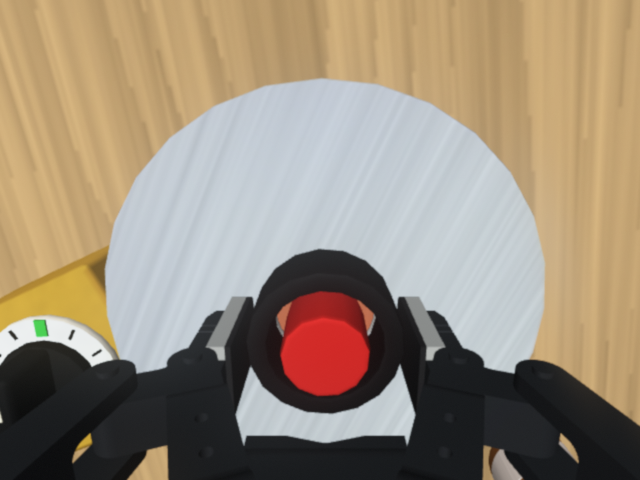

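View pics/s19.png

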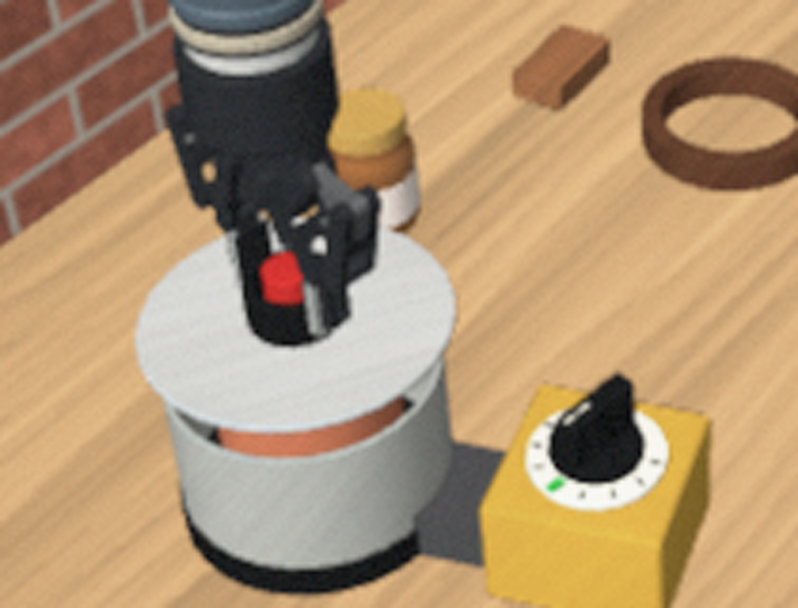

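>>> play_rows:
  steps:
    - [[0, 0, -0.006, 0, 0, 0], [0, 0, -0.01, 0, 0, 0], [0, 0, -0.014, 0, 0, 0], [0, 0, -0.014, 0, 0, 0], [0, 0, -0.014, 0, 0, 0], [0, 0, -0.014, 0, 0, 0], [0, 0, -0.012, 0, 0, 0], [0, 0, -0.008, 0, 0, 0], [0, 0, -0.005, 0, 0, 0], [0, 0, 0, 0, 0, 0]]

```text
t: 29.22
tcp_pos: [0.6329, 0.1914, 0.2543]
tool_rot: [0.752, 0.659, 0.0, 0.0]
force: [-0.2, 0.7, -2.1]
finger_gap: 0.598
```

>>> play_rows:
  steps:
    - [[0, 0, 0, 0, 0, 0], [0, 0, 0, 0, 0, 0], [0, 0, 0, 0, 0, 0]]

```text
t: 29.6
tcp_pos: [0.6327, 0.1914, 0.2537]
tool_rot: [0.752, 0.659, -0.0, -0.0]
force: [0.1, 0.2, -1.9]
finger_gap: 0.598
```

Run:
```python
from h import *
s=st()
w=shot('wrist','w20.png')
p=shot('side','side20.png')
cv2.imwrite('pics/s20.png',cv2.resize(p['img'][180:360,120:330],None,fx=3.3,fy=3.3,interpolation=cv2.INTER_CUBIC)[:,:,::-1])
p=shot('scene','scene20.png')
cv2.imwrite('pics/c20.png',cv2.resize(p['img'][60:240,320:520],None,fx=3.3,fy=3.3,interpolation=cv2.INTER_CUBIC)[:,:,::-1])
```

```text
t 29.6 q [0.125 0.574 1.331 0.    1.237 0.256] tcp [0.6327 0.1914 0.2537] rot [ 7.519e-01  6.593e-01 -3.000e-04 -2.000e-04] F [ 0.1  0.2 -1.9] T [-0.02  0.02  0.03] gap 0.598
```

View pics/w20.png

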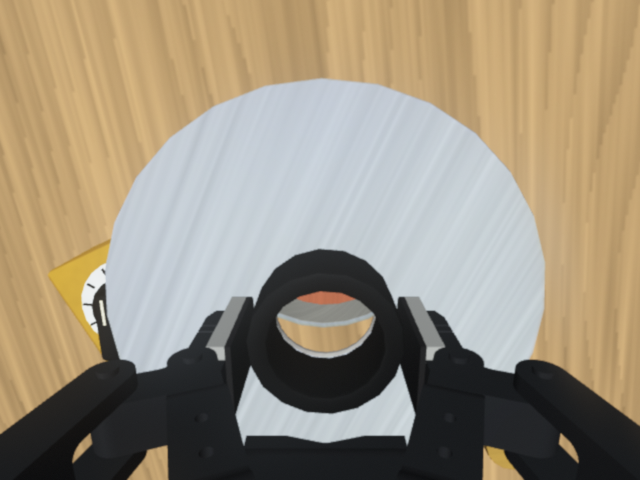

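View pics/s20.png

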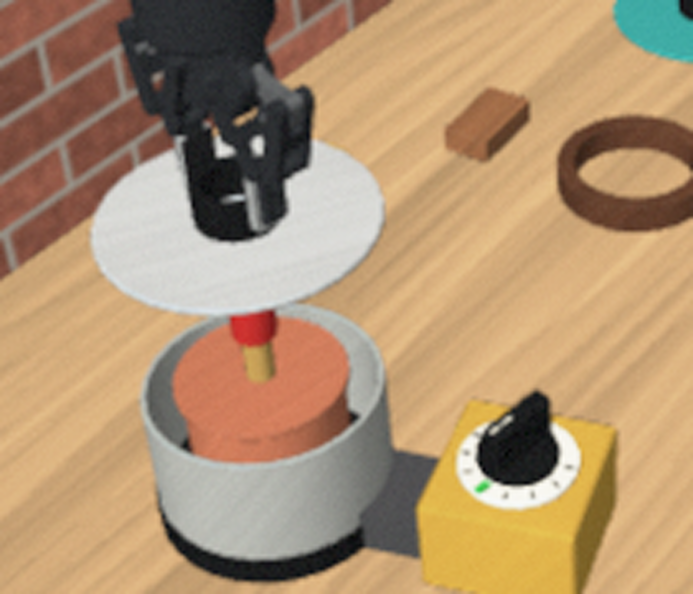

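View pics/c20.png

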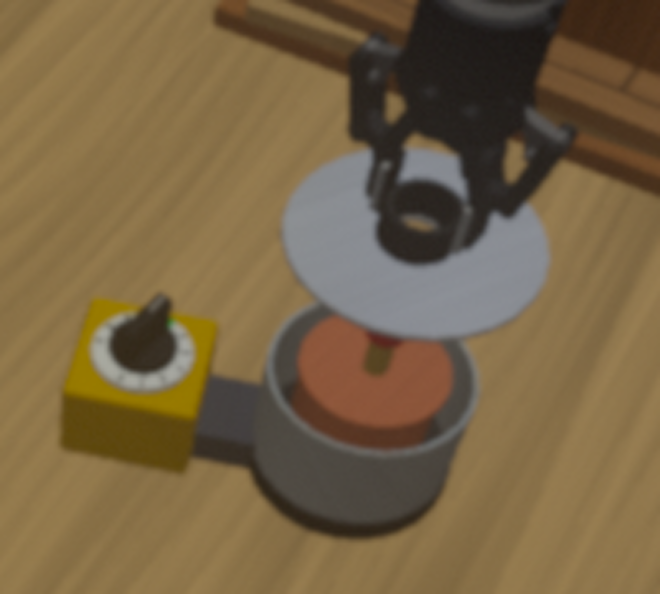

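>>> play_rows:
  steps:
    - [[0, 0, -0.002, 0, 0, 0], [0, 0, 0, 0, 0, 0], [0, 0, 0, 0, 0, 0], [0, 0, 0, 0, 0, 0]]

```text
t: 30.25
tcp_pos: [0.6328, 0.1914, 0.2561]
tool_rot: [0.752, 0.659, -0.0, -0.0]
force: [-0.1, 0.4, -1.3]
finger_gap: 0.603
```

Run:
```python
from h import *
s=st()
p=shot('side')
C=np.array([.4758,.1414])
im=cv2.resize(p['img'][290:345,245:310],None,fx=9,fy=9,interpolation=cv2.INTER_CUBIC)[:,:,::-1].copy()
for th,col in ((1.442,(0,0,255)),(1.542,(255,0,0)),(1.342,(255,255,0))):
    v=np.array([np.cos(th),np.sin(th)])
    a,b=[tuple(int(x) for x in ((proj(p,[*(C+v*r),.114])-[245,290]+.5)*9)) for r in (.003,.0245)]
    cv2.line(im,a,b,col,1)
cv2.imwrite('pics/d21.png',im)
print('inner plate',circfit(p,[.633,.191],.106,[.054]),'lid',circfit(p,[.633,.191],.231,[.084]))
c=shot('scene');print(circfit(c,[.633,.191],.106,[.054]),circfit(c,[.633,.191],.231,[.084]))
```

```text
t 30.25 q [ 0.125  0.571  1.329 -0.     1.241  0.256] tcp [0.6328 0.1914 0.2561] rot [ 0.7519  0.6593 -0.     -0.    ] F [-0.1  0.4 -1.3] T [-0.03  0.03  0.02] gap 0.603
inner plate (array([0.6335 , 0.19166]), np.float64(92.969873046875)) lid (array([0.63266, 0.19216]), np.float64(116.95027669270833))
(array([0.634  , 0.19018]), np.float64(69.96416829427083)) (array([0.63316, 0.19066]), np.float64(75.87989908854166))
```

View pics/d21.png

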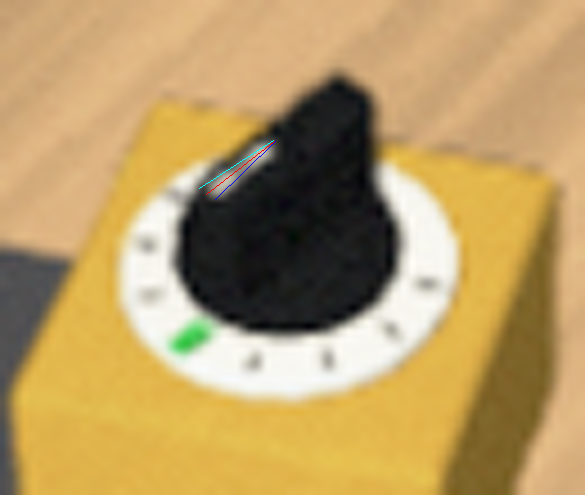

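View pics/scene20.png

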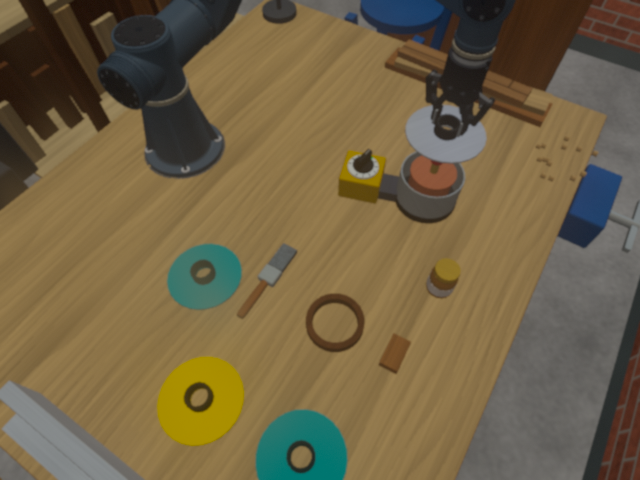

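The pointer lies along the predicted q = 2.0 line. The inner lid is centred in the pot, the outer lid is held about 12 cm up, and the bystanders haven't moved. I'm handing in the job.

Run:
```python
from h import *
print(manip.sign_off())
```

```text
the job is handed in; nothing more can be done
None
```

The job is done and handed in at about 30 s of the 72 s allowed; the hand-in reported no verdict.

**What I did**
- I turned the dial clockwise from about 1.0 to the green mark.
- I then carried both lids by the red knob onto the pot and set them down slowly. The touch-down force was about 3 N.
- I let go, took the outer lid by its black collar and lifted it straight up. The arm ends holding it.

**What the last checks showed**
- **Dial:** The pointer lies along the 2.0 line in the side view and points at the mark in the overhead wrist view. My camera fits of the angle ran from 1.96 to 2.04.
- **Inner lid:** It is seated in the pot, with its centre about 1–2 mm from the pot's centre and no tilt visible. The load at the start of the lift was about 2.8 N, which is the outer lid alone.
- **Outer lid:** The gripper rose 120 mm and points straight down. The lid looks level.
- **Bystanders:** The brush, jar, offcut and look-alike lids are where they were.

**What disagreed**
- The wrist camera seen close up was about 1.5 mm off from the arm's own position sideways to the fingers. I centred on the fingers in the picture instead.
- The vertical force reading drifted from −2.8 to −1.3 N during the last hold. The finger opening stayed at 0.60, so the grip had not slipped.

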